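# Run a filter cassette through the bench reader

## Robot

A 6-joint arm with a two-finger parallel gripper is mounted at the origin on the work surface. World frame = base frame: x ahead of the robot, y to its left, z up, the work surface at z = 0. Lengths are in m, angles in degrees, forces in N, time in s.
With the tool pointing down it reaches from about 0.4 to 0.825 m from the base axis. Payload 7 kg.
Tool frame: the origin (TCP) lies midway between the tips of the shut fingers; the grasp point (between the pads) lies 19 mm behind it; z points along the fingers, y is the line along which they close (so a half turn about z gives the same grasp; the last joint's range is limited). The gripper opens to 88 mm and grips with 3 to 60 N. Pads are 19 mm wide; open, the fingers measure 130 mm over their backs; the gripper's body (78 mm by 193 mm) begins 47 mm behind the grasp point.
Start: joints at [-52.706, 20.546, 0.682, 0, -70.136, -16.507], TCP at [0.24, -0.631, 0.227] pointing down, gripper open.
Joint ranges: [-176.03, 176.03], [-82.01, 121.73], [-58.28, 71.71], [-173.87, 95.51], [-174.79, -0.11], [-173.66, 173.66]. Speed limits (degrees/s): [136.94, 136.94, 172.46, 180, 180, 180].

## Interface

Orientations are given as [roll, pitch, yaw] about the fixed x, y, z axes, in that order (R = Rz(yaw) Ry(pitch) Rx(roll)).
In Python, from plant import get_state, optics, order gives the robot as it stands. The module is installed in compiled form; this text tells all that it offers.
- The arm moves only by the tool send_rows, never from a script. Its argument "moves" is a list of rows, each an object with "slide": the shift along the tool's x, y, z as a fraction of full scale, a list of three; "turn": the turn about the tool's z as a fraction of full scale; "gripper": the opening, from 0 (shut) to 1 (fully open). A call has exactly 5 rows; each row is the pose to reach, as a shift and turn from the pose commanded when the call began, along the tool's axes at that moment; what a row does not reach only later rows make up. Full scale, the value 1, is 150 mm for a shift and 90 degrees for a turn. A row lasts 1/12 s, in which the tool goes at most 41.7 mm and 7.16 degrees, less where a joint would pass 70% of its speed; a pose out of reach is approached as far as the arm can. A call with a number of a shift or a turn outside -1 to 1 is refused whole. A call with a gripper value outside its range is refused whole. The fingers move at their own pace and stop on an object; "newtons" is the grip in N (left out, the last holds). Time passes only in rows, so rows that repeat a pose let the fingers close, or fill a call up. It gives the time, the measured TCP pose, the force, the opening and the grip force at its end, in the units of the state.
- get_state(): the state, without advancing time (a new reading comes with each control period).
- optics.capture(name): name is "scene" or "side" or "wrist"; returns a dict with "img" (400x640x3 uint8, red, green, blue), "intrinsics" (3x3 intrinsics, pixels), "origin" and "attitude" of the camera in the world. Camera axes: x right, y down, z forward; pixel columns grow to the right and rows downward; lengths in m; the calibration is good to about 2 mm. A picture is of the moment at which its call begins. There is no depth.
- order.close_job(): hands the job in; it is judged then, once.
Trained networks look in the newest picture that a camera, given by its name, has taken for a name from the list of things; names that differ only in an ending like _2 or _b are one class to them, and where a whole thing is asked for, a point or a joint stands for the part that bears it (a point fixed in the world has none). Each returns a list of dicts, best first, with "p" (0 to 1); they miss things now and then, are a little off and sometimes report something else, mostly with a low value. They report only what shows in the picture. A call takes as long as a camera call.
- optics.look_for(camera, name): "location" ([x, y, z] in m, in world coordinates, good to about 4 mm: the middle of the surface that is visible of it).
The state is a dict: "time_s": time; "joints": joint angles; "qd": joint speeds; "joint_torque": joint torques, N m; "tcp_pos": TCP position; "eef_rot": TCP orientation; "contact_force": force on the tool from outside, world axes, zero at the start; "moment": the same for the moment, N m; "gripper_width": finger opening in m; "gripper_force": force on a finger pad.
Only numpy, scipy, OpenCV 4.12 (cv2) and the standard library are available. Lean on these libraries where they do the work, as an engineer would, in place of code of your own. Each camera call takes 0.05 s, during which the arm holds its last target. There are 200 camera calls.

## Task

Run the filter cassette that lies in the slide fixture through the reader: swing the toggle clamp handle over centre so that the clamp locks down on the cassette, push the carriage by its upright post all the way in to its stop under the reader head, give it a second there, then draw it all the way back out with the clamp still locked. Then swing the clamp fully open again, take the cassette out, and lower it, without dropping it, flat on the empty sloping stand, lengthwise up the slope against the lip and in the middle of the width. Leave everything else where it stands, the other cassette included.

Things in the scene. Friction and masses are not known exactly. Their poses are not given: they have to be found in the camera images.
- fixture: Aluminium slide fixture fixed to the bench, 380 mm long (its y), 100 mm wide (its x), base 20 mm high. Origin: on the bench, under the centre of the nest when the carriage is fully out. The carriage slides along its +y to the reader.
- reader (a point): Centre of the underside of the white reader head, 131 mm above the bench, at (+15, +130) mm in the fixture's frame. The head is 58 mm (x) by 46 mm (y); it hangs from an arm (top 217 mm above the bench) on a column 30 x 40 mm at (+100, +130) mm.
- carriage (a joint): Slide of the steel carriage along the fixture's +y, m: 0 fully out (loading end, where it starts), 0.13 at the stop under the reader. About 5 N of friction; it stays where it is left.
- push_post (a point): Centre of the top of the black upright post on the carriage, 96 mm above the bench: round, 26 mm diameter, grip length 45 mm below this point, then a foot of 34 mm diameter on the carriage top (40 mm above the bench). It stands 80 mm to the -x side and 85 mm to the -y side of the nest centre. Axes as the fixture's.
- nest (a point): Centre of the nest floor on the carriage, 40 mm above the bench; axes as the fixture's. The cassette lies here with its length along the fixture's y, between grey lugs 6 mm high at its ends and near its corners (about 2 mm play); the middle 70 mm of the long sides is free. Lift straight up.
- clamp_handle (a joint): Toggle clamp handle, rad: 0 open (75 degrees above level, clamp arm upright), 1.2 fully shut (6 degrees above level, pointing to the fixture's -y). It swings down to -y about the fixture's x; the linked arm swings the other way, on to the cassette. Dead centre at 1.10: about 2 N at the handle before it, past it the clamp holds itself. 1 N friction, stays where left.
- handle_pivot (a point): The clamp handle's hinge axis (along the fixture's x), 140 mm to the -y side of the nest centre and 70 mm above the bench, moving with the carriage. Axes as the fixture's.
- handle_grip (a point): Middle of the grip sleeve, 70 mm from the hinge axis. The black rubber sleeve is 20 mm wide (along the fixture's x), 18 mm thick and runs from 35 to 105 mm from the hinge axis.
- clamp_arm: Steel clamp arm, 76 mm long, with the sprung rubber pad it carries. Origin on its hinge, 102 mm to the -y side of the nest centre and 88 mm above the bench. Upright when open (top about 160 mm above the bench); level when shut, its pad pressing with about 8 N on the cassette 42 mm from the cassette's centre towards -y.
- cassette: White filter cassette to be run: a flat block 120 mm long (its x), 60 mm wide (its y), 24 mm thick, with a dark window on top, 0.15 to 0.3 kg. Origin at the centre of its underside, z up through the window. Starts in the nest.
- bay_a: The empty sloping stand: steel plate 138 mm long (its x, up the slope), 90 mm wide (its y), at 35 degrees, lower end towards the robot. Origin: middle of its upper face, where the cassette's origin belongs, 75 mm above the bench; z square to the slope. A lip 14 mm high closes the lower end, inner side 62 mm from the origin.
- lamp_a (a point): Centre of the white lamp tube (26 mm diameter, 110 mm long, along the slope's y) over the empty stand, straight above the bay's origin and 226 mm above the bench, on a post 78 mm behind. A vertical tool would hit it; one square to the slope clears it (tube axis 87 mm up the slope, 124 mm off it).
- bay_b: The same kind of stand beside it, already occupied by the other cassette. Axes and sizes as the empty stand's.
- cassette_b: Another, identical cassette lying on the occupied stand; leave alone.
- spray: White spray bottle, 86 mm diameter, 247 mm high; origin at the centre of its base. Leave alone.
- beaker: Glass beaker, 72 mm diameter, 85 mm high; origin at the centre of its base. Leave alone.
- dishes: Stack of amber dishes, 92 mm diameter, 60 mm high; origin at the centre of its base. Leave alone.
- jar: Amber jar, 64 mm diameter, 100 mm high; origin at the centre of its base. Leave alone.
- tipbox: Grey tip box, 120 x 85 x 60 mm; origin at the centre of its base. Leave alone.
- flask: Clear bottle, 60 mm diameter, 140 mm high; origin at the centre of its base. Leave alone.

How it is judged:
By the outcome, as a careful person would: the job done as asked, in the order asked, and still so for the second after the job is handed in, with the robot touching nothing.
It also fails if it takes over 72 s, if anything falls off the work surface, if the arm or the gripper's body presses on something with over 40 N, if the wrist force passes 120 N, or if a joint passes its speed limit or range.

## Working session

There is one attempt and no reset: what is moved stays moved. The work goes in short steps, Python scripts to look and compute and a tool call to move; the robot and the scene stay as the last step left them, time stands still between calls to the robot, and variables do not carry over. Pictures are saved under pics/ and viewed, at most 10 in all, crops included, and the job is handed in when it is done.

Besides the shell and the picture viewer there is one more tool, called after "Emit:" by a JSON object that holds its "fn" and its "kwargs". send_rows: Moves the arm, as the interface text tells. Shift numbers are shares of 150 mm and turn numbers shares of 90 degrees, none past 1 either way. Its arguments: {"type":"object","properties":{"moves":{"type":"array"},"newtons":{"type":"number"}},"required":["moves"]}

```bash
mkdir -p pics; python3 - <<'E'
from plant import get_state, optics
import cv2,numpy as np
s=get_state(); print({k:np.round(v,3).tolist() for k,v in s.items()})
for c in ["scene","side"]:
    d=optics.capture(c); cv2.imwrite(f"pics/{c}0.png",d["img"][:,:,::-1])
    print(c,np.round(d["intrinsics"],1).tolist(),np.round(d["origin"],3).tolist(),np.round(d["attitude"],4).tolist())
    for n in ["fixture","push_post","clamp_handle","handle_grip","nest","clamp_arm","cassette","bay_a","lamp_a","reader","spray","beaker","dishes","jar","tipbox","flask"]:
        try: print(n,[(np.round(r["location"],3).tolist(),round(r["p"],2)) for r in optics.look_for(c,n)[:3]])
        except Exception as e: print(n,e)
E
```

```text
{'time_s': 0.0, 'joints': [-52.707, 20.592, 0.634, -0.02, -70.135, -16.506], 'qd': [-0.075, 0.01, -0.052, -0.048, -0.072, 0.029], 'joint_torque': [0.0, -58.272, 29.305, 6.997, 0.007, -0.0], 'tcp_pos': [0.239, -0.631, 0.226], 'eef_rot': [179.906, -0.009, -159.219], 'contact_force': [-0.203, -0.517, 0.448], 'moment': [0.051, -0.006, -0.005], 'gripper_force': 0.0, 'gripper_width': 0.087}
scene [[366.5, 0.0, 320.5], [0.0, 366.5, 196.9], [0.0, 0.0, 1.0]] [0.901, 0.339, 1.012] [-149.7212, 0.6178, 132.1093]
fixture [([0.568, -0.063, 0.039], 0.71)]
push_post [([0.564, -0.288, 0.047], 0.86)]
clamp_handle [([0.57, -0.341, 0.135], 0.65)]
handle_grip [([0.568, -0.059, 0.042], 0.68), ([0.572, -0.343, 0.133], 0.45)]
nest [([0.563, -0.292, 0.046], 0.8)]
clamp_arm []
cassette [([0.548, -0.202, 0.066], 0.98), ([0.522, 0.335, 0.105], 0.62), ([0.735, 0.047, 0.1], 0.27)]
bay_a [([0.581, 0.126, 0.077], 0.87), ([0.542, 0.329, 0.098], 0.78)]
lamp_a [([0.614, 0.15, 0.088], 0.77), ([0.735, 0.047, 0.098], 0.41)]
reader [([0.566, -0.062, 0.04], 0.67)]
spray [([0.678, -0.347, 0.154], 0.75), ([0.348, 0.25, 0.06]
[... 632 characters left out ...]
.136, 0.074], 0.32)]
clamp_arm [([0.551, -0.281, 0.15], 0.66), ([0.343, -0.334, 0.058], 0.64), ([0.539, -0.286, 0.042], 0.18)]
cassette [([0.498, 0.347, 0.094], 0.93), ([0.53, -0.187, 0.065], 0.58), ([0.537, -0.06, 0.04], 0.2)]
bay_a [([0.51, 0.371, 0.076], 0.81), ([0.588, 0.137, 0.078], 0.77)]
lamp_a [([0.589, 0.148, 0.08], 0.85)]
reader [([0.538, -0.059, 0.043], 0.66)]
spray [([0.648, -0.346, 0.138], 0.76), ([0.532, -0.186, 0.066], 0.21)]
beaker []
dishes [([0.325, 0.256, 0.062], 0.65), ([0.541, -0.288, 0.044], 0.61)]
jar [([0.717, 0.054, 0.064], 0.62)]
tipbox [([0.72, 0.246, 0.063], 0.61), ([0.542, -0.283, 0.046], 0.33)]
flask [([0.72, -0.171, 0.103], 0.79), ([0.537, -0.06, 0.041], 0.22)]
```

View pics/scene0.png

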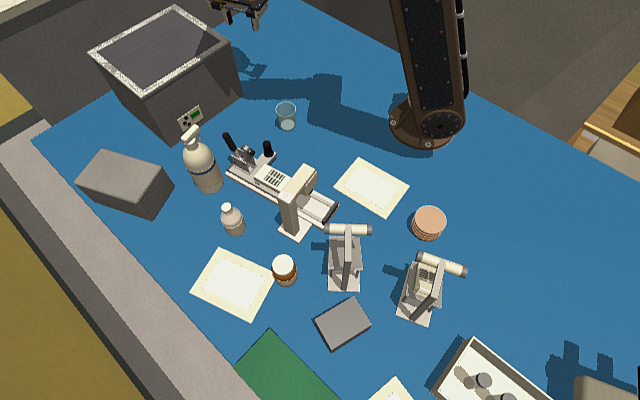

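View pics/side0.png

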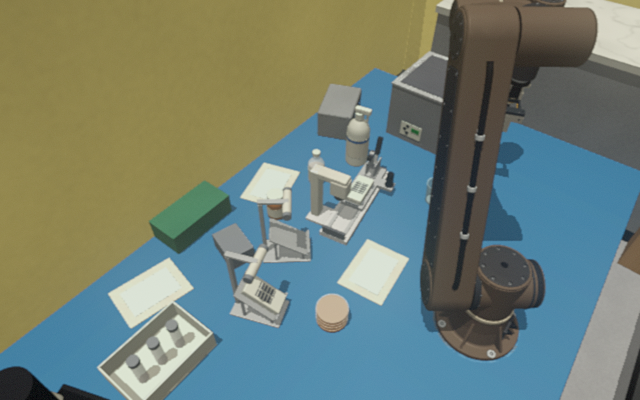

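The scene view shows the fixture from handle (228,140) past the cassette (273,178) to the rail end (330,215). The empty stand is at about (345,260), the occupied one at (420,290). The side view has the fixture at (360,190), the empty stand at (285,240) and the occupied one at (262,295). I'll enlarge these regions for exact pixels.

```bash
python3 - <<'E'
import cv2
def crop(n,x,y,w,h,s):
    i=cv2.imread(f"pics/{n}0.png")[y:y+h,x:x+w]
    i=cv2.resize(i,None,fx=s,fy=s,interpolation=cv2.INTER_CUBIC)
    for k in range(0,w,10):
        cv2.line(i,(k*s,0),(k*s,6 if k%20 else 12),(0,0,255),1)
        if k%20==0: cv2.putText(i,str(x+k),(k*s+2,12),0,.35,(0,0,255),1)
    for k in range(0,h,10):
        cv2.line(i,(0,k*s),(6,k*s),(0,0,255),1)
        if k%20==0: cv2.putText(i,str(y+k),(8,k*s+4),0,.35,(0,0,255),1)
    cv2.imwrite(f"pics/{n}0c.png",i)
crop("scene",215,125,155,148,4)
crop("side",235,130,165,148,4)
E
```

```text
(no output)
```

View pics/scene0c.png

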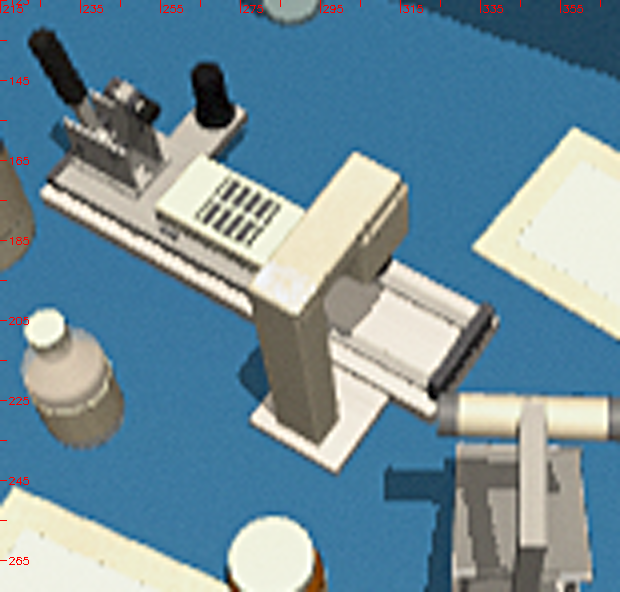

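View pics/side0c.png

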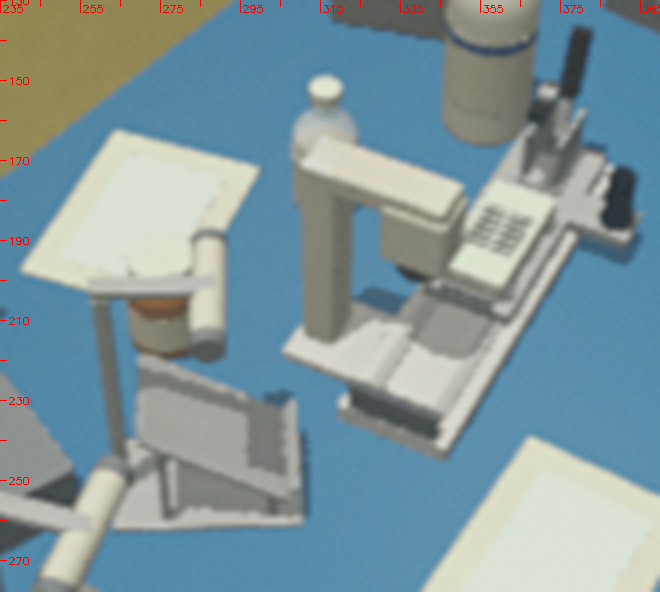

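Pixel positions read from the enlarged crops, in original pixels:

| Feature | Scene | Side |
|---|---|---|
| Post top | (266.4,142.1) | (390.1,173.4) |
| Handle tip | (225.4,133.9) | (379.6,138.4) |
| Lamp A ends | (325.5,229) to (370.5,229) | (286.9,189) to (286.1,216.6) |

I also read the cassette top corners and the fixture end corners. The bay plate is sloping and empty.

```bash
cat > h.py <<'E'
import numpy as np
from scipy.optimize import least_squares
from scipy.spatial.transform import Rotation as R
C={"scene":([[366.5,0,320.5],[0,366.5,196.9],[0,0,1]],[0.901,0.339,1.012],[-149.7212,0.6178,132.1093]),
"side":([[460.3,0,326.2],[0,460.3,196.5],[0,0,1]],[-0.036,0.8,1.199],[-136.1063,-0.9743,-143.1696])}
def proj(c,P,cam=None):
    K,o,a=cam or C[c]
    q=R.from_euler("xyz",a,degrees=True).inv().apply(np.atleast_2d(P)-np.array(o))
    q=q@np.array(K).T
    return q[:,:2]/q[:,2:]
def pose(p,L):
    return R.from_euler("z",p[2]).apply(np.atleast_2d(L))+[p[0],p[1],0]
E
python3 - <<'E'
from h import *
o={"scene":(215,125),"side":(235,130)}
cl=[("scene",207,70,[-.08,-.085,.096]),("scene",43,37,[0,-.167,.171]),("scene",205,155,[-.03,-.06,.064]),("scene",157,205,[.03,-.06,.064]),
("side",622,175,[-.08,-.085,.096]),("side",580,35,[0,-.167,.171]),("side",497,180,[.03,-.06,.064]),("side",557,208,[-.03,-.06,.064])]
def res(p,show=0):
    e=[]
    for c,u,v,L in cl:
        t=np.array([(u+.5)/4-.5+o[c][0],(v+.5)/4-.5+o[c][1]])
        d=proj(c,pose(p,L))[0]-t; e+=list(d)
        if show: print(c,L,d.round(1))
    return e
r=least_squares(res,[.54,-.19,0],loss="soft_l1"); res(r.x,1); print("fixture",r.x[:2].round(4),np.degrees(r.x[2]).round(2))
cb=[("scene",325.5,229,[0,-.055,.226]),("scene",370.5,229,[0,.055,.226]),("side",286.9,189,[0,-.055,.226]),("side",286.1,216.6,[0,.055,.226])]
def rb(p,show=0):
    e=[]
    for c,u,v,L in cb:
        d=proj(c,pose(p,L))[0]-[u,v]; e+=list(d)
        if show: print(c,L,d.round(1))
    return e
b=least_squares(rb,[.58,.13,.2]); rb(b.x,1); print("bay",b.x[:2].round(4),np.degrees(b.x[2]).round(2))
a=np.radians(35)
for x in (-.069,.069):
  for y in (-.045,.045):
    P=pose(b.x,[x*np.cos(a),y,.075+x*np.sin(a)]); print(x,y,[(proj("side",P)[0]-[235,130])*4, (proj("scene",P)[0]-[215,125])*4])
E
```

```text
scene [-0.08, -0.085, 0.096] [0.7 0.1]
scene [0, -0.167, 0.171] [ 0.  -0.4]
scene [-0.03, -0.06, 0.064] [-0.1 -0.9]
scene [0.03, -0.06, 0.064] [0.7 0.2]
side [-0.08, -0.085, 0.096] [0.2 0. ]
side [0, -0.167, 0.171] [-0.  -1.5]
side [0.03, -0.06, 0.064] [-0.8  0.1]
side [-0.03, -0.06, 0.064] [-0.3 -1.7]
fixture [ 0.537  -0.1896] 11.1
scene [0, -0.055, 0.226] [-1.  -0.7]
scene [0, 0.055, 0.226] [0.6 0.2]
side [0, -0.055, 0.226] [-0.7  0.3]
side [0, 0.055, 0.226] [0.3 0.5]
bay [0.5881 0.1315] 40.6
-0.069 -0.045 [array([284.99194029, 408.01536808]), array([453.68105213, 456.16597373])]
-0.069 0.045 [array([289.10316893, 497.00230182]), array([578.46198164, 458.65721101])]
0.069 -0.045 [array([138.81766527, 349.19891367]), array([451.90774335, 569.31655168])]
0.069 0.045 [array([136.51282538, 439.63791855]), array([593.45790105, 572.38978251])]
```

```bash
cat >> h.py <<'E'
def ray(c,uv,z,cam=None):
    K,o,a=cam or C[c]
    d=R.from_euler("xyz",a,degrees=True).apply(np.linalg.inv(np.array(K))@[*uv,1]); o=np.array(o)
    return o+d*(z-o[2])/d[2]
F=np.array([.537,-.1896,np.radians(11.1)])
def to_fix(w): return R.from_euler("z",-F[2]).apply(np.array(w)-[F[0],F[1],0])
def to_tool(w,s):
    """shift fractions from state s to world point w"""
    return R.from_euler("xyz",s["eef_rot"],degrees=True).inv().apply(np.array(w)-s["tcp_pos"])/.15
E
python3 - <<'E'
from h import *
b0=ray("scene",(243,95),0); print("box corner base",b0.round(3), "front", ray("scene",(185,140),0).round(3))
for z in (.1,.15,.2,.25,.3): print(z,proj("scene",[b0[0],b0[1],z]).round(0), "other topcorner",ray("scene",(170,5),z).round(3))
for z in (.02,.24): print("spray", ray("scene",(207,178 if z<.1 else 132),z).round(3), ray("side",(357,155),z).round(3))
for x in (.65,.66,.67,.68):
  for y in (-.36,-.35): print(x,y,[ (proj("scene",[x,y,z]).round(0).tolist(),proj("side",[x,y,z]).round(0).tolist()) for z in (0,.15,.247)])
E
```

```text
box corner base [ 0.332 -0.59   0.   ] front [ 0.616 -0.579  0.   ]
0.1 [[238.  74.]] other topcorner [ 0.242 -1.118  0.1  ]
0.15 [[235.  63.]] other topcorner [ 0.278 -1.038  0.15 ]
0.2 [[231.  51.]] other topcorner [ 0.315 -0.958  0.2  ]
0.25 [[228.  38.]] other topcorner [ 0.351 -0.878  0.25 ]
0.3 [[224.  23.]] other topcorner [ 0.387 -0.798  0.3  ]
spray [ 0.671 -0.38   0.02 ] [ 0.668 -0.373  0.02 ]
spray [ 0.626 -0.339  0.24 ] [ 0.536 -0.154  0.24 ]
0.65 -0.36 [([[217.0, 181.0]], [[358.0, 163.0]]), ([[205.0, 153.0]], [[361.0, 132.0]]), ([[194.0, 131.0]], [[363.0, 110.0]])]
0.65 -0.35 [([[219.0, 182.0]], [[357.0, 164.0]]), ([[207.0, 155.0]], [[360.0, 133.0]]), ([[197.0, 133.0]], [[362.0, 111.0]])]
0.66 -0.36 [([[215.0, 183.0]], [[356.0, 161.0]]), ([[202.0, 155.0]], [[359.0, 131.0]]), ([[191.0, 133.0]], [[361.0, 109.0]])]
0.66 -0.35 [([[217.0, 184.0]], [[355.0, 163.0]]), ([[204.0, 157.0]], [[357.0, 132.0]]), ([[194.0, 135.0]], [[359.0, 110.0]])]
0.67 -0.36 [([[213.0, 185.0]], [[354.0, 160.0]]), ([[199.0, 157.0]], [[357.0, 130.0]]), ([[188.0, 136.0]], [[359.0, 108.0]])]
0.67 -0.35 [([[215.0, 186.0]], [[353.0, 162.0]]), ([[201.0, 159.0]], [[355.0, 131.0]]), ([[191.0, 138.0]], [[357.0, 109.0]])]
0.68 -0.36 [([[210.0, 186.0]], [[352.0, 159.0]]), ([[196.0, 159.0]], [[354.0, 129.0]]), ([[186.0, 138.0]], [[356.0, 107.0]])]
0.68 -0.35 [([[212.0, 188.0]], [[351.0, 161.0]]), ([[199.0, 161.0]], [[353.0, 130.0]]), ([[188.0, 140.0]], [[355.0, 108.0]])]
```

Emit:
{"fn": "send_rows", "kwargs": {"moves": [{"slide": [-0.17,0.2,-0.15],"turn": 0,"gripper": 1},{"slide": [-0.35,0.4,-0.3],"turn": 0,"gripper": 1},{"slide": [-0.5,0.6,-0.4],"turn": 0,"gripper": 1},{"slide": [-0.6,0.75,-0.5],"turn": 0,"gripper": 1},{"slide": [-0.67,0.82,-0.5],"turn": 0,"gripper": 1}]}}

```text
time_s: 2.12
tcp_pos: [0.2909, -0.4787, 0.3062]
eef_rot: [-179.7, 0.1, -159.1]
contact_force: [0.6, -1.3, 0.2]
gripper_width: 0.0876
gripper_force: 0.0
```

Emit:
{"fn": "send_rows", "kwargs": {"moves": [{"slide": [-0.2,0.05,0],"turn": 0,"gripper": 1},{"slide": [-0.4,0.1,0],"turn": 0,"gripper": 1},{"slide": [-0.6,0.15,0],"turn": 0,"gripper": 1},{"slide": [-0.8,0.2,0],"turn": 0,"gripper": 1},{"slide": [-1,0.22,0],"turn": 0,"gripper": 1}]}}

```text
time_s: 2.53
tcp_pos: [0.4193, -0.3949, 0.3022]
eef_rot: [-180.0, 0.0, -159.2]
contact_force: [-0.4, -0.3, 1.0]
gripper_width: 0.0877
gripper_force: 0.0
```

Emit:
{"fn": "send_rows", "kwargs": {"moves": [{"slide": [-0.22,0.05,0],"turn": 0.05,"gripper": 0},{"slide": [-0.45,0.1,0],"turn": 0.108,"gripper": 0},{"slide": [-0.65,0.15,0],"turn": 0.108,"gripper": 0},{"slide": [-0.85,0.2,0],"turn": 0.108,"gripper": 0},{"slide": [-1,0.22,0],"turn": 0.108,"gripper": 0}]}}

```text
time_s: 2.95
tcp_pos: [0.5486, -0.3104, 0.3016]
eef_rot: [180.0, 0.0, -168.9]
contact_force: [-0.2, 0.2, 1.0]
gripper_width: 0.0598
gripper_force: 0.0
```

```bash
python3 - <<'E'
from h import *
from plant import get_state, optics
import cv2
s=get_state(); print(s["time_s"],np.round(s["tcp_pos"],4),np.round(s["eef_rot"],2),"fix",to_fix(s["tcp_pos"]).round(4),np.round(s["contact_force"],1))
d=optics.capture("wrist"); cv2.imwrite("pics/w1.png",cv2.resize(d["img"][:,:,::-1],None,fx=1.25,fy=1.25))
print(repr((np.round(d["intrinsics"],1).tolist(),np.round(d["origin"],4).tolist(),np.round(d["attitude"],3).tolist())))
for n in ["push_post","handle_grip","clamp_arm","cassette","spray"]: print(n,[(to_fix(r["location"]).round(3).tolist(),round(r["p"],2)) for r in optics.look_for("wrist",n)[:2]])
E
```

```text
2.95 [ 0.5486 -0.3104  0.3016] [ 1.8000e+02  2.0000e-02 -1.6887e+02] fix [-0.0119 -0.1208  0.3016] [-0.2  0.2  1. ]
([[294.0, 0.0, 325.7], [0.0, 294.0, 202.7], [0.0, 0.0, 1.0]], [0.4837, -0.3231, 0.4591], [165.459, -0.04, 101.162])
push_post [([-0.01, -0.102, 0.041], 0.58)]
handle_grip [([-0.001, -0.159, 0.145], 0.62)]
clamp_arm [([-0.001, -0.095, 0.155], 0.93), ([-0.212, -0.125, 0.052], 0.24)]
cassette [([-0.005, -0.004, 0.06], 0.72)]
spray [([0.068, -0.176, 0.094], 0.93), ([-0.002, 0.078, 0.04], 0.63)]
```

View pics/w1.png

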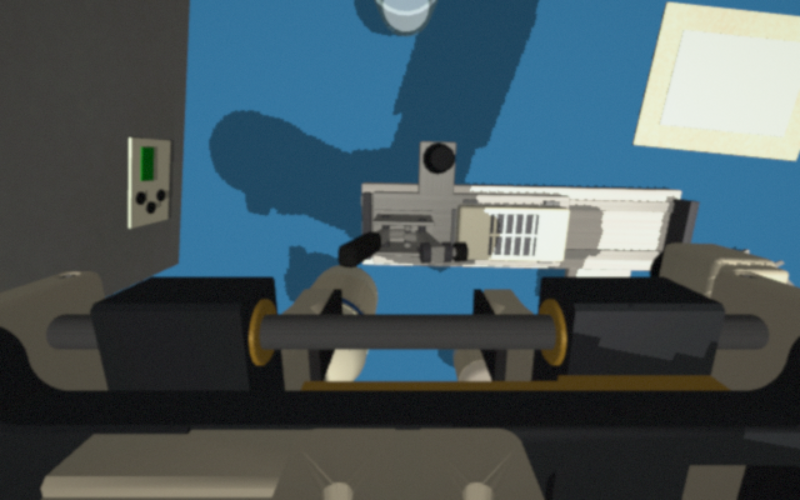

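The wrist view shows the post top at (438,157), the handle sleeve end at (350,250), the cassette's top face spanning x 460–569 and y 207–262, and the spray bottle just beyond the handle under the gripper (coordinates in the 1.25× picture).

```bash
python3 - <<'E'
from h import *
cam=([[294.0,0,325.7],[0,294.0,202.7],[0,0,1]],[0.4837,-0.3231,0.4591],[165.459,-0.04,101.162])
pts=[((438,157),[-.08,-.085,.096]),((350,251),[0,-.167,.171]),((460,207),[-.03,-.06,.064]),((569,207),[-.03,.06,.064]),((461,262),[.03,-.06,.064]),((569,262),[.03,.06,.064])]
for uv,L in pts:
    uv=(np.array(uv)+.5)/1.25-.5
    w=ray("",uv,L[2],cam); print(L,"pred-uv",(proj("",pose(F,L),cam)[0]-uv).round(1),"fix-frame meas",to_fix(w).round(4))
r=least_squares(lambda p:np.concatenate([proj("",pose(p,L),cam)[0]-((np.array(uv)+.5)/1.25-.5) for uv,L in pts]),F,loss="soft_l1")
print(r.x[:2].round(4),np.degrees(r.x[2]).round(2))
E
```

```text
[-0.08, -0.085, 0.096] pred-uv [ 5.1 -0.8] fix-frame meas [-0.0791 -0.0911  0.096 ]
[0, -0.167, 0.171] pred-uv [-0.1  5.1] fix-frame meas [-0.0053 -0.1667  0.171 ]
[-0.03, -0.06, 0.064] pred-uv [ 2.8 -2.1] fix-frame meas [-0.0272 -0.0637  0.064 ]
[-0.03, 0.06, 0.064] pred-uv [ 5. -2.] fix-frame meas [-0.0274  0.0536  0.064 ]
[0.03, -0.06, 0.064] pred-uv [ 0.3 -2.9] fix-frame meas [ 0.0342 -0.0603  0.064 ]
[0.03, 0.06, 0.064] pred-uv [ 0.  -2.9] fix-frame meas [0.0341 0.0605 0.064 ]
[ 0.5397 -0.1913] 10.55
```

Emit:
{"fn": "send_rows", "kwargs": {"moves": [{"slide": [-0.05,-0.08,0.2],"turn": 0,"gripper": 0},{"slide": [-0.05,-0.08,0.45],"turn": 0,"gripper": 0},{"slide": [-0.05,-0.08,0.65],"turn": 0,"gripper": 0},{"slide": [-0.05,-0.08,0.82],"turn": 0,"gripper": 0},{"slide": [-0.05,-0.08,0.9],"turn": 0,"gripper": 0}]}}

```text
time_s: 3.67
tcp_pos: [0.554, -0.3227, 0.1632]
eef_rot: [179.9, -0.2, -169.0]
contact_force: [-0.6, 0.1, -1.5]
gripper_width: 0.0035
gripper_force: 0.0
```

```bash
sed -i 's/^F=.*/F=np.array([.5394,-.1917,np.radians(11.0)])/' h.py; cat > st.py <<'E'
from h import *
from plant import get_state, optics
s=get_state(); print(s["time_s"],"fix",to_fix(s["tcp_pos"]).round(4),"rot",np.round(s["eef_rot"],1),"f",np.round(s["contact_force"],1),"w",round(s["gripper_width"],4))
E
python3 st.py; python3 - <<'E'
from h import *
from plant import optics
import cv2
d=optics.capture("side"); cv2.imwrite("pics/s1.png",cv2.resize(d["img"][110:230,330:450,::-1],None,fx=5,fy=5,interpolation=cv2.INTER_CUBIC))
E
```

```text
3.6667 fix [-0.0107 -0.1314  0.1632] rot [ 179.9   -0.2 -169. ] f [-0.6  0.1 -1.5] w 0.0035
```

Emit:
{"fn": "send_rows", "kwargs": {"moves": [{"slide": [-0.02,-0.09,0],"turn": 0,"gripper": 0},{"slide": [-0.02,-0.13,0.02],"turn": 0,"gripper": 0},{"slide": [-0.02,-0.18,0.04],"turn": 0,"gripper": 0},{"slide": [-0.02,-0.23,0.07],"turn": 0,"gripper": 0},{"slide": [-0.02,-0.26,0.09],"turn": 0,"gripper": 0}]}}

```text
time_s: 4.13
tcp_pos: [0.5672, -0.3613, 0.1534]
eef_rot: [-180.0, 0.1, -169.0]
contact_force: [0.5, 0.3, 1.0]
gripper_width: 0.0008
gripper_force: 0.3
```

Emit:
{"fn": "send_rows", "kwargs": {"moves": [{"slide": [0,-0.07,0.04],"turn": 0,"gripper": 0},{"slide": [0,-0.11,0.08],"turn": 0,"gripper": 0},{"slide": [0,-0.14,0.12],"turn": 0,"gripper": 0},{"slide": [0,-0.18,0.165],"turn": 0,"gripper": 0},{"slide": [0,-0.21,0.21],"turn": 0,"gripper": 0}]}}

```text
time_s: 4.55
tcp_pos: [0.573, -0.3918, 0.1207]
eef_rot: [180.0, -0.0, -168.9]
contact_force: [-0.5, -1.1, -0.1]
gripper_width: 0.0005
gripper_force: 0.3
```

Emit:
{"fn": "send_rows", "kwargs": {"moves": [{"slide": [0,-0.03,0.05],"turn": 0,"gripper": 0},{"slide": [0,-0.045,0.1],"turn": 0,"gripper": 0},{"slide": [0,-0.06,0.14],"turn": 0,"gripper": 0},{"slide": [0,-0.07,0.17],"turn": 0,"gripper": 0},{"slide": [0,-0.075,0.19],"turn": 0,"gripper": 0}]}}

```text
time_s: 4.97
tcp_pos: [0.5748, -0.402, 0.092]
eef_rot: [179.9, -0.0, -168.9]
contact_force: [-0.6, -0.1, 0.4]
gripper_width: 0.0006
gripper_force: 0.0
```

```bash
python3 st.py
```

```text
4.9667 fix [-0.0053 -0.2132  0.092 ] rot [ 179.9   -0.  -168.9] f [-0.6 -0.1  0.4] w 0.0006
```

Emit:
{"fn": "send_rows", "kwargs": {"moves": [{"slide": [0,0,0.01],"turn": 0,"gripper": 0},{"slide": [0,0,0.02],"turn": 0,"gripper": 0},{"slide": [0,0,0.03],"turn": 0,"gripper": 0},{"slide": [0,0,0.03],"turn": 0,"gripper": 0},{"slide": [0,0,0.03],"turn": 0,"gripper": 0}]}}

```text
time_s: 5.38
tcp_pos: [0.5753, -0.4021, 0.0887]
eef_rot: [-180.0, 0.0, -168.9]
contact_force: [-0.2, 0.5, 0.2]
gripper_width: 0.0005
gripper_force: 0.0
```

```bash
python3 - <<'E'
from h import *
from plant import optics
import cv2
for c,n in (("side","s2"),):
    d=optics.capture(c)["img"][110:230,330:450,::-1]; d=cv2.resize(d,None,fx=5,fy=5,interpolation=cv2.INTER_CUBIC); cv2.imwrite(f"pics/{n}.png",d)
E
python3 st.py
```

```text
5.4333 fix [-0.0049 -0.2134  0.0888] rot [-180.     0.  -168.9] f [ 0.8 -0.3 -0.4] w 0.0004
```

View pics/s2.png

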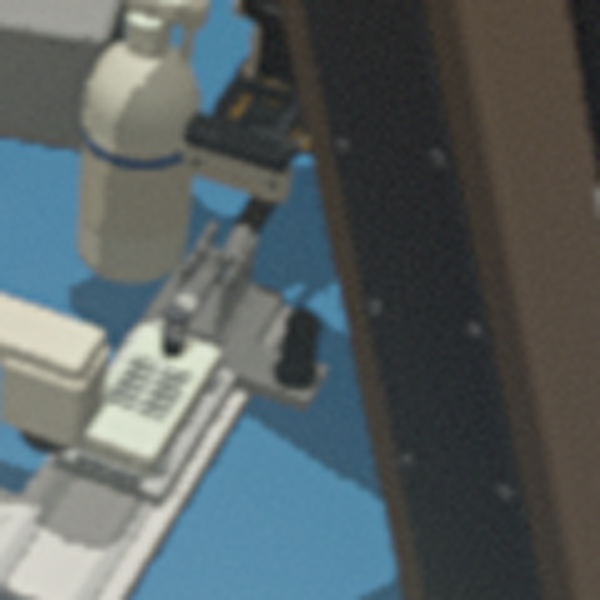

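The arm has swung over and its pad is at the cassette (crop 180,330), but no stop force shows yet, so I press further in small steps.

Emit:
{"fn": "send_rows", "kwargs": {"moves": [{"slide": [0,0,0.01],"turn": 0,"gripper": 0},{"slide": [0,0,0.02],"turn": 0,"gripper": 0},{"slide": [0,0,0.03],"turn": 0,"gripper": 0},{"slide": [0,0,0.03],"turn": 0,"gripper": 0},{"slide": [0,0,0.03],"turn": 0,"gripper": 0}]}}

```text
time_s: 5.85
tcp_pos: [0.5757, -0.4024, 0.0874]
eef_rot: [-179.9, 0.1, -168.9]
contact_force: [-4.9, 5.6, 18.2]
gripper_width: 0.0007
gripper_force: 9.2
```

Emit:
{"fn": "send_rows", "kwargs": {"moves": [{"slide": [0,0,0.01],"turn": 0,"gripper": 0},{"slide": [0,0,0.02],"turn": 0,"gripper": 0},{"slide": [0,0,0.02],"turn": 0,"gripper": 0},{"slide": [0,0,0.02],"turn": 0,"gripper": 0},{"slide": [0,0,0.02],"turn": 0,"gripper": 0}]}}

```text
time_s: 6.27
tcp_pos: [0.5758, -0.4026, 0.0869]
eef_rot: [-179.8, 0.1, -168.8]
contact_force: [-9.5, 10.8, 31.4]
gripper_width: 0.0006
gripper_force: 16.4
```

Emit:
{"fn": "send_rows", "kwargs": {"moves": [{"slide": [0,0,-0.1],"turn": 0,"gripper": 0},{"slide": [0,0,-0.3],"turn": 0,"gripper": 0},{"slide": [0,0,-0.5],"turn": 0,"gripper": 0},{"slide": [0,0,-0.7],"turn": 0,"gripper": 0.6},{"slide": [0,0,-0.8],"turn": 0,"gripper": 0.6}]}}

```text
time_s: 6.68
tcp_pos: [0.5764, -0.403, 0.2058]
eef_rot: [-179.8, 0.2, -168.9]
contact_force: [0.3, 0.2, 0.9]
gripper_width: 0.0088
gripper_force: 0.0
```

Emit:
{"fn": "send_rows", "kwargs": {"moves": [{"slide": [0.1,0.15,0],"turn": 0,"gripper": 0.6},{"slide": [0.22,0.35,0],"turn": 0,"gripper": 0.6},{"slide": [0.35,0.55,0],"turn": 0,"gripper": 0.6},{"slide": [0.45,0.75,0],"turn": 0,"gripper": 0.6},{"slide": [0.5,0.85,0],"turn": 0,"gripper": 0.6}]}}

```text
time_s: 7.1
tcp_pos: [0.4746, -0.2894, 0.2014]
eef_rot: [180.0, 0.0, -168.9]
contact_force: [-0.2, -0.8, -0.5]
gripper_width: 0.0417
gripper_force: 0.0
```

```bash
python3 - <<'E'
from h import *
from plant import optics
import cv2
d=optics.capture("wrist"); cv2.imwrite("pics/w2.png",d["img"][:,:,::-1])
cam=(np.round(d["intrinsics"],1).tolist(),np.round(d["origin"],4).tolist(),np.round(d["attitude"],3).tolist())
print(cam, "post pred px",proj("",pose(F,[-.08,-.085,.096]),cam).round(1),"cas",proj("",pose(F,[[-.03,-.06,.064],[-.03,.06,.064],[.03,-.06,.064]]),cam).round(1).tolist())
for n in ["push_post","handle_grip","clamp_arm","cassette"]: print(n,[(to_fix(r["location"]).round(3).tolist(),round(r["p"],2)) for r in optics.look_for("wrist",n)[:2]])
E
python3 st.py
```

```text
([[294.0, 0.0, 325.7], [0.0, 294.0, 202.7], [0.0, 0.0, 1.0]], [0.4097, -0.3021, 0.3589], [165.451, -0.073, 101.093]) post pred px [[323.7 202.9]] cas [[347.2, 240.5], [459.0, 240.6], [346.1, 290.5]]
push_post [([-0.037, -0.088, 0.037], 0.76)]
handle_grip [([0.007, -0.118, 0.101], 0.57)]
clamp_arm [([0.004, -0.075, 0.094], 0.92)]
cassette [([-0.033, -0.05, 0.059], 0.77)]
7.35 fix [-0.0797 -0.0864  0.2015] rot [-1.800e+02  1.000e-01 -1.689e+02] f [-0.7  0.3  0.1] w 0.0522
```

View pics/w2.png

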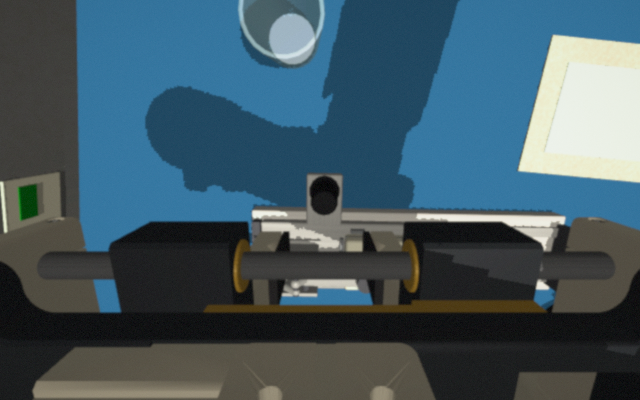

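The post top shows at (324,203) with its foot at (323,182). It matches the prediction (323.7,202.9), so I descend around it and grip.

Emit:
{"fn": "send_rows", "kwargs": {"moves": [{"slide": [0,0.01,0.25],"turn": 0,"gripper": 0.6},{"slide": [0,0.01,0.5],"turn": 0,"gripper": 0.6},{"slide": [0,0.01,0.7],"turn": 0,"gripper": 0.6},{"slide": [0,0.01,0.85],"turn": 0,"gripper": 0.6},{"slide": [0,0.01,0.94],"turn": 0,"gripper": 0.6}]}}

```text
time_s: 7.77
tcp_pos: [0.4757, -0.2903, 0.0565]
eef_rot: [179.9, -0.2, -169.0]
contact_force: [-0.5, 0.1, -0.8]
gripper_width: 0.0522
gripper_force: 0.0
```

Emit:
{"fn": "send_rows", "kwargs": {"moves": [{"slide": [0,0,0],"turn": 0,"gripper": 0.15},{"slide": [0,0,0],"turn": 0,"gripper": 0.15},{"slide": [0,0,0],"turn": 0,"gripper": 0.15},{"slide": [0,0,0],"turn": 0,"gripper": 0.15},{"slide": [0,0,0],"turn": 0,"gripper": 0.15}], "newtons": 20}}

```text
time_s: 8.18
tcp_pos: [0.4778, -0.2905, 0.0613]
eef_rot: [-179.9, 0.1, -168.9]
contact_force: [1.0, -0.1, 0.1]
gripper_width: 0.0252
gripper_force: 20.1
```

```bash
python3 st.py
```

```text
8.1833 fix [-0.0793 -0.0852  0.0613] rot [-1.799e+02  1.000e-01 -1.689e+02] f [ 1.  -0.1  0.1] w 0.0252
```

Emit:
{"fn": "send_rows", "kwargs": {"moves": [{"slide": [0,0.12,0],"turn": 0,"gripper": 0.15},{"slide": [0,0.3,0],"turn": 0,"gripper": 0.15},{"slide": [0,0.5,0],"turn": 0,"gripper": 0.15},{"slide": [0,0.68,0],"turn": 0,"gripper": 0.15},{"slide": [0,0.8,0],"turn": 0,"gripper": 0.15}]}}

```text
time_s: 8.6
tcp_pos: [0.4569, -0.1708, 0.0614]
eef_rot: [-179.9, 0.4, -168.9]
contact_force: [10.9, -4.6, -13.6]
gripper_width: 0.0254
gripper_force: 20.0
```

Emit:
{"fn": "send_rows", "kwargs": {"moves": [{"slide": [0,0.03,0],"turn": 0,"gripper": 0.15},{"slide": [0,0.05,0],"turn": 0,"gripper": 0.15},{"slide": [0,0.07,0],"turn": 0,"gripper": 0.15},{"slide": [0,0.075,0],"turn": 0,"gripper": 0.15},{"slide": [0,0.075,0],"turn": 0,"gripper": 0.15}]}}

```text
time_s: 9.02
tcp_pos: [0.4554, -0.1624, 0.0614]
eef_rot: [-179.8, 0.4, -168.8]
contact_force: [11.1, -16.1, -13.9]
gripper_width: 0.0254
gripper_force: 20.0
```

```bash
python3 st.py
```

```text
9.0167 fix [-0.0768  0.0447  0.0614] rot [-179.8    0.4 -168.8] f [ 11.1 -16.1 -13.9] w 0.0254
```

Emit:
{"fn": "send_rows", "kwargs": {"moves": [{"slide": [-0.015,0,0],"turn": 0,"gripper": 0.15},{"slide": [-0.015,0,0],"turn": 0,"gripper": 0.15},{"slide": [-0.015,0,0],"turn": 0,"gripper": 0.15},{"slide": [-0.015,0,0],"turn": 0,"gripper": 0.15},{"slide": [-0.015,0,0],"turn": 0,"gripper": 0.15}]}}

```text
time_s: 9.43
tcp_pos: [0.4555, -0.1624, 0.0614]
eef_rot: [-179.8, 0.2, -168.9]
contact_force: [4.4, -16.3, -4.6]
gripper_width: 0.0254
gripper_force: 20.0
```

Emit:
{"fn": "send_rows", "kwargs": {"moves": [{"slide": [0,0,0],"turn": 0,"gripper": 0.15},{"slide": [0,0,0],"turn": 0,"gripper": 0.15},{"slide": [0,0,0],"turn": 0,"gripper": 0.15},{"slide": [0,0,0],"turn": 0,"gripper": 0.15},{"slide": [0,0,0],"turn": 0,"gripper": 0.15}]}}

```text
time_s: 9.85
tcp_pos: [0.4555, -0.1624, 0.0614]
eef_rot: [-179.8, 0.2, -168.9]
contact_force: [4.2, -15.8, -5.7]
gripper_width: 0.0255
gripper_force: 20.0
```

Emit:
{"fn": "send_rows", "kwargs": {"moves": [{"slide": [0,0,0],"turn": 0,"gripper": 0.15},{"slide": [0,0,0],"turn": 0,"gripper": 0.15},{"slide": [0,0,0],"turn": 0,"gripper": 0.15},{"slide": [0,0,0],"turn": 0,"gripper": 0.15},{"slide": [0,0,0],"turn": 0,"gripper": 0.15}]}}

```text
time_s: 10.27
tcp_pos: [0.4555, -0.1624, 0.0614]
eef_rot: [-179.8, 0.2, -168.9]
contact_force: [4.5, -15.8, -5.8]
gripper_width: 0.0257
gripper_force: 20.0
```

Emit:
{"fn": "send_rows", "kwargs": {"moves": [{"slide": [0,-0.12,0],"turn": 0,"gripper": 0.15},{"slide": [0.005,-0.3,0],"turn": 0,"gripper": 0.15},{"slide": [0.01,-0.5,0],"turn": 0,"gripper": 0.15},{"slide": [0.014,-0.68,0],"turn": 0,"gripper": 0.15},{"slide": [0.016,-0.8,0],"turn": 0,"gripper": 0.15}]}}

```text
time_s: 10.68
tcp_pos: [0.4759, -0.2805, 0.0614]
eef_rot: [-180.0, 0.2, -168.9]
contact_force: [-0.0, 6.5, 4.7]
gripper_width: 0.0257
gripper_force: 20.0
```

Emit:
{"fn": "send_rows", "kwargs": {"moves": [{"slide": [0,-0.03,0],"turn": 0,"gripper": 0.15},{"slide": [0,-0.06,0],"turn": 0,"gripper": 0.15},{"slide": [0.002,-0.08,0],"turn": 0,"gripper": 0.15},{"slide": [0.002,-0.09,0],"turn": 0,"gripper": 0.15},{"slide": [0.002,-0.09,0],"turn": 0,"gripper": 0.15}]}}

```text
time_s: 11.1
tcp_pos: [0.4777, -0.2908, 0.0614]
eef_rot: [180.0, 0.2, -169.0]
contact_force: [-0.0, 10.0, 6.2]
gripper_width: 0.0252
gripper_force: 20.0
```

```bash
sed -i 's/^F=.*/F=np.array([.541,-.1925,np.radians(9.9)])/' h.py; python3 st.py
```

```text
11.1 fix [-0.0792 -0.086   0.0614] rot [ 180.     0.2 -169. ] f [-0.  10.   6.2] w 0.0252
```

Emit:
{"fn": "send_rows", "kwargs": {"moves": [{"slide": [0,0.01,0],"turn": 0,"gripper": 0.8},{"slide": [0,0.01,0],"turn": 0,"gripper": 0.8},{"slide": [0,0.01,-0.25],"turn": 0,"gripper": 1},{"slide": [0,0.01,-0.5],"turn": 0,"gripper": 1},{"slide": [0,0.01,-0.75],"turn": 0,"gripper": 1}]}}

```text
time_s: 11.52
tcp_pos: [0.4758, -0.2907, 0.1738]
eef_rot: [180.0, -0.1, -168.9]
contact_force: [1.1, -0.3, -0.1]
gripper_width: 0.0533
gripper_force: 0.0
```

Emit:
{"fn": "send_rows", "kwargs": {"moves": [{"slide": [-0.1,-0.2,-0.15],"turn": -0.07,"gripper": 1},{"slide": [-0.2,-0.4,-0.25],"turn": -0.14,"gripper": 1},{"slide": [-0.3,-0.6,-0.25],"turn": -0.21,"gripper": 1},{"slide": [-0.4,-0.8,-0.25],"turn": -0.28,"gripper": 1},{"slide": [-0.5,-0.96,-0.25],"turn": -0.35,"gripper": 1}]}}

```text
time_s: 11.93
tcp_pos: [0.5784, -0.4196, 0.2108]
eef_rot: [-179.9, 0.0, -137.2]
contact_force: [1.6, 0.8, -0.7]
gripper_width: 0.0849
gripper_force: 0.0
```

Emit:
{"fn": "send_rows", "kwargs": {"moves": [{"slide": [0,0,0],"turn": -0.05,"gripper": 1},{"slide": [0,0,0],"turn": -0.08,"gripper": 1},{"slide": [0,0,0],"turn": -0.08,"gripper": 1},{"slide": [0,0,0],"turn": -0.08,"gripper": 1},{"slide": [0,0,0],"turn": -0.08,"gripper": 1}]}}

```text
time_s: 12.35
tcp_pos: [0.5776, -0.4176, 0.2104]
eef_rot: [-180.0, 0.0, -130.3]
contact_force: [0.0, -0.6, -0.4]
gripper_width: 0.0872
gripper_force: 0.0
```

```bash
python3 - <<'E'
from h import *
from plant import optics,get_state
import cv2
s=get_state()
d=optics.capture("wrist"); cv2.imwrite("pics/w3.png",d["img"][:,:,::-1])
cam=(d["intrinsics"].tolist(),d["origin"].tolist(),d["attitude"].tolist())
print(np.round(cam[1],4),np.round(cam[2],2))
print("pred handle tip,grip,post",proj("",pose(F,[[0,-.2444,.081],[0,-.21,.0773],[-.08,-.085,.096]]),cam).round(1).tolist())
for n in ["handle_grip","spray"]: print(n,[(to_fix(r["location"]).round(3).tolist(),round(r["p"],2)) for r in optics.look_for("wrist",n)[:2]])
print("to tool",to_tool(pose(F,[0,-.2276,.0605])[0],s).round(3))
E
python3 st.py
```

```text
[ 0.5351 -0.4684  0.3679] [165.46   0.   139.71]
pred handle tip,grip,post [[311.8, 186.4], [338.0, 206.8], [488.9, 230.2]]
handle_grip [([-0.0, -0.2, 0.086], 0.89)]
spray [([0.064, -0.217, 0.152], 0.77)]
to tool [-0.015 -0.009  0.999]
12.5 fix [-0.0025 -0.228   0.2106] rot [-180.     0.  -130.3] f [ 0.1 -0.   0.7] w 0.0876
```

View pics/w3.png

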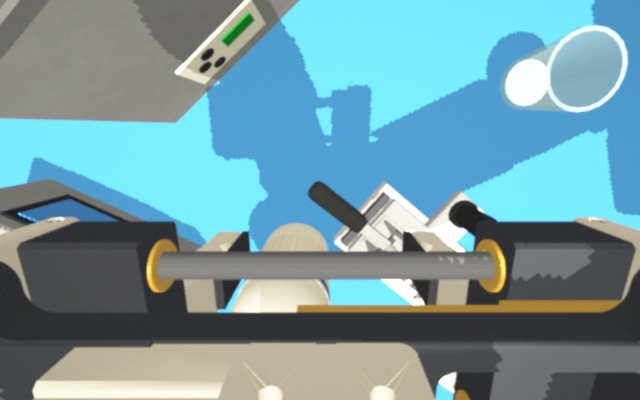

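The handle sleeve shows from the tip (315,188) to (360,225), matching the prediction. The spray's silhouette top is at about (295,223), with edges at columns 232 and 330. I'll check the spray's position before going down beside it.

```bash
python3 - <<'E'
from h import *
from plant import optics
d=optics.capture("wrist"); cam=(d["intrinsics"].tolist(),d["origin"].tolist(),d["attitude"].tolist())
t=np.linspace(0,2*np.pi,60)
for c in [(.0963,-.187),(.1,-.195),(.105,-.19),(.105,-.2),(.09,-.2)]:
    o=[]
    for z in (0,.08,.15):
        P=proj("",pose(F,np.c_[c[0]+.043*np.cos(t),c[1]+.043*np.sin(t),0*t+z]),cam); o.append((P[:,0].min().round(),P[:,0].max().round(),P[:,1].min().round(),P[P[:,1].argmin(),0].round()))
    print(c,[tuple(int(v) for v in x) for x in o])
E
```

```text
(0.0963, -0.187) [(271, 334, 225, 302), (258, 336, 249, 296), (239, 339, 283, 288)]
(0.1, -0.195) [(264, 328, 223, 296), (250, 329, 247, 288), (229, 329, 281, 277)]
(0.105, -0.19) [(265, 328, 228, 296), (251, 329, 253, 289), (231, 330, 288, 279)]
(0.105, -0.2) [(259, 323, 223, 290), (243, 322, 248, 281), (221, 321, 281, 269)]
(0.09, -0.2) [(266, 330, 215, 297), (251, 331, 237, 290), (231, 332, 269, 280)]
```

Emit:
{"fn": "send_rows", "kwargs": {"moves": [{"slide": [-0.015,-0.01,0.2],"turn": 0,"gripper": 1},{"slide": [-0.015,-0.01,0.45],"turn": 0,"gripper": 1},{"slide": [-0.015,-0.01,0.7],"turn": 0,"gripper": 1},{"slide": [-0.015,-0.01,0.9],"turn": 0,"gripper": 1},{"slide": [-0.015,-0.01,0.99],"turn": 0,"gripper": 1}]}}

```text
time_s: 12.97
tcp_pos: [0.5779, -0.4155, 0.0567]
eef_rot: [179.7, -0.1, -130.3]
contact_force: [-1.7, 0.4, -0.7]
gripper_width: 0.0875
gripper_force: 0.0
```

Emit:
{"fn": "send_rows", "kwargs": {"moves": [{"slide": [0,0,0],"turn": 0,"gripper": 0.3},{"slide": [0,0,0],"turn": 0,"gripper": 0.3},{"slide": [0,0,0],"turn": 0,"gripper": 0.3},{"slide": [0,0,0],"turn": 0,"gripper": 0.3},{"slide": [0,0,0],"turn": 0,"gripper": 0.3}], "newtons": 15}}

```text
time_s: 13.38
tcp_pos: [0.5814, -0.4174, 0.0636]
eef_rot: [-179.8, 0.1, -130.2]
contact_force: [-0.4, 0.2, -0.2]
gripper_width: 0.0597
gripper_force: 0.0
```

```bash
python3 st.py
```

```text
13.3833 fix [ 0.0011 -0.2285  0.0636] rot [-1.798e+02  1.000e-01 -1.302e+02] f [-0.4  0.2 -0.2] w 0.0597
```

Emit:
{"fn": "send_rows", "kwargs": {"moves": [{"slide": [0,0,0],"turn": 0,"gripper": 0.3},{"slide": [0,0,0],"turn": 0,"gripper": 0.3},{"slide": [0,0,0],"turn": 0,"gripper": 0.3},{"slide": [0,0,0],"turn": 0,"gripper": 0.3},{"slide": [0,0,0],"turn": 0,"gripper": 0.3}]}}

```text
time_s: 13.8
tcp_pos: [0.577, -0.4158, 0.0616]
eef_rot: [179.7, -0.1, -130.2]
contact_force: [-9.1, 4.7, 5.3]
gripper_width: 0.0441
gripper_force: 13.2
```

Emit:
{"fn": "send_rows", "kwargs": {"moves": [{"slide": [-0.004,0.005,-0.04],"turn": 0,"gripper": 0.3},{"slide": [-0.009,0.011,-0.08],"turn": 0,"gripper": 0.3},{"slide": [-0.016,0.019,-0.12],"turn": 0,"gripper": 0.3},{"slide": [-0.026,0.031,-0.16],"turn": 0,"gripper": 0.3},{"slide": [-0.026,0.031,-0.16],"turn": 0,"gripper": 0.3}]}}

```text
time_s: 14.22
tcp_pos: [0.5757, -0.4116, 0.0858]
eef_rot: [179.7, -0.2, -130.2]
contact_force: [-9.7, -4.0, -0.6]
gripper_width: 0.042
gripper_force: 16.4
```

```bash
python3 st.py
```

```text
14.2167 fix [-0.0035 -0.2218  0.0858] rot [ 179.7   -0.2 -130.2] f [-9.7 -4.  -0.6] w 0.042
```

Emit:
{"fn": "send_rows", "kwargs": {"moves": [{"slide": [-0.011,0.013,-0.037],"turn": 0,"gripper": 0.3},{"slide": [-0.023,0.028,-0.074],"turn": 0,"gripper": 0.3},{"slide": [-0.037,0.044,-0.109],"turn": 0,"gripper": 0.3},{"slide": [-0.053,0.063,-0.142],"turn": 0,"gripper": 0.3},{"slide": [-0.053,0.063,-0.142],"turn": 0,"gripper": 0.3}]}}

```text
time_s: 14.63
tcp_pos: [0.5727, -0.3991, 0.1065]
eef_rot: [179.6, -0.2, -130.3]
contact_force: [-12.2, -4.5, -1.8]
gripper_width: 0.0385
gripper_force: 16.7
```

```bash
python3 - <<'E'
from h import *
from plant import optics
import cv2
im=[cv2.resize(optics.capture("side")["img"][115:195,345:425,::-1],(400,400),interpolation=cv2.INTER_CUBIC),cv2.resize(optics.capture("scene")["img"][110:190,210:290,::-1],(400,400),interpolation=cv2.INTER_CUBIC)]
cv2.imwrite("pics/c4.png",np.hstack(im))
E
python3 st.py
```

```text
14.7333 fix [-0.0043 -0.2091  0.1062] rot [ 179.6   -0.2 -130.3] f [-10.4  -4.1  -1.9] w 0.0389
```

View pics/c4.png

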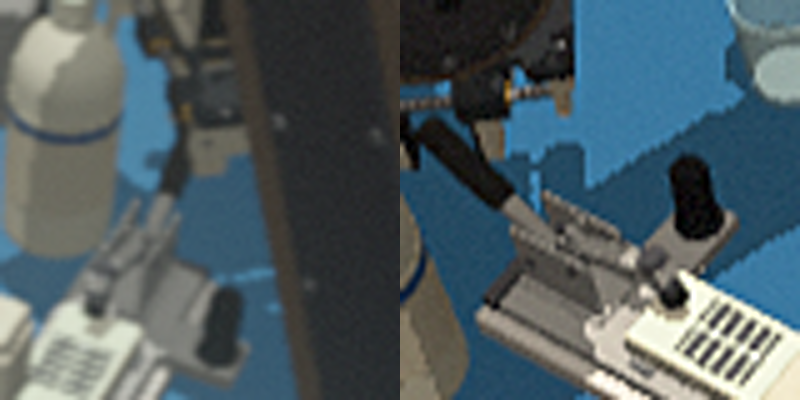

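```bash
python3 - <<'E'
from h import *
for t in (6,15,20,25,30,38,45,75):
    a=np.radians(t); print(t,proj("scene",pose(F,[[0,-.140-r*np.cos(a),.07+r*np.sin(a)] for r in (.105,.035)])).round(1).tolist())
E
```

```text
6 [[212.6, 141.5], [229.8, 151.9]]
15 [[211.9, 138.6], [229.7, 151.0]]
20 [[211.9, 137.2], [229.7, 150.6]]
25 [[212.0, 136.0], [229.8, 150.2]]
30 [[212.4, 134.8], [229.9, 149.8]]
38 [[213.3, 133.4], [230.3, 149.4]]
45 [[214.6, 132.5], [230.8, 149.2]]
75 [[224.4, 132.9], [234.0, 149.5]]
```

The scene crop shows the handle raised: sleeve tip (215,135) and inner end (233,151) in original pixels, which fits about 35° above level. So it is back over dead centre. I'll release, turn, and push it on from the −y side.

Emit:
{"fn": "send_rows", "kwargs": {"moves": [{"slide": [0,0,0],"turn": 0,"gripper": 0.8},{"slide": [0,0,0],"turn": 0,"gripper": 0.8},{"slide": [0,0,-0.2],"turn": 0,"gripper": 0.8},{"slide": [0,0,-0.45],"turn": 0,"gripper": 0.8},{"slide": [0,0,-0.73],"turn": 0,"gripper": 0.8}]}}

```text
time_s: 15.15
tcp_pos: [0.5763, -0.3986, 0.2162]
eef_rot: [179.8, -0.0, -130.3]
contact_force: [1.4, 0.8, -0.1]
gripper_width: 0.0663
gripper_force: 0.0
```

Emit:
{"fn": "send_rows", "kwargs": {"moves": [{"slide": [0.05,-0.06,0],"turn": 0.07,"gripper": 0},{"slide": [0.1,-0.12,0],"turn": 0.14,"gripper": 0},{"slide": [0.15,-0.18,0],"turn": 0.21,"gripper": 0},{"slide": [0.21,-0.23,0],"turn": 0.28,"gripper": 0},{"slide": [0.21,-0.23,0],"turn": 0.35,"gripper": 0}]}}

```text
time_s: 15.57
tcp_pos: [0.5831, -0.447, 0.2165]
eef_rot: [-179.9, 0.0, -162.1]
contact_force: [-0.1, 0.4, -0.1]
gripper_width: 0.0422
gripper_force: 0.0
```

Emit:
{"fn": "send_rows", "kwargs": {"moves": [{"slide": [0,0,0],"turn": 0.07,"gripper": 0},{"slide": [0,0,0],"turn": 0.09,"gripper": 0},{"slide": [0,0,0],"turn": 0.09,"gripper": 0},{"slide": [0,0,0],"turn": 0.09,"gripper": 0},{"slide": [0,0,0],"turn": 0.09,"gripper": 0}]}}

```text
time_s: 15.98
tcp_pos: [0.5833, -0.4452, 0.2165]
eef_rot: [-180.0, 0.0, -169.7]
contact_force: [0.8, 0.6, 0.6]
gripper_width: 0.0089
gripper_force: 0.0
```

```bash
python3 - <<'E'
from h import *
from plant import optics,get_state
s=get_state()
d=optics.capture("wrist"); print("to tool",to_tool(pose(F,[-.006,-.256,.125])[0],s).round(3))
for n in ["handle_grip","clamp_arm","push_post"]: print(n,[(to_fix(r["location"]).round(3).tolist(),round(r["p"],2)) for r in optics.look_for("wrist",n)[:2]])
E
python3 st.py
```

```text
to tool [0.029 0.002 0.61 ]
handle_grip [([-0.004, -0.182, 0.108], 0.64)]
clamp_arm [([-0.004, -0.063, 0.105], 0.94)]
push_post [([-0.014, -0.104, 0.054], 0.67)]
16.1833 fix [-0.0018 -0.2561  0.2162] rot [-180.     0.  -169.8] f [-0.8 -0.2 -1.8] w 0.0006
```

Emit:
{"fn": "send_rows", "kwargs": {"moves": [{"slide": [0.03,0,0.15],"turn": 0,"gripper": 0},{"slide": [0.03,0,0.3],"turn": 0,"gripper": 0},{"slide": [0.03,0,0.45],"turn": 0,"gripper": 0},{"slide": [0.03,0,0.57],"turn": 0,"gripper": 0},{"slide": [0.03,0,0.61],"turn": 0,"gripper": 0}]}}

```text
time_s: 16.6
tcp_pos: [0.5773, -0.445, 0.121]
eef_rot: [179.8, -0.2, -169.8]
contact_force: [-0.8, 0.6, -1.9]
gripper_width: 0.0001
gripper_force: 0.0
```

Emit:
{"fn": "send_rows", "kwargs": {"moves": [{"slide": [0,0.05,0],"turn": 0,"gripper": 0},{"slide": [0,0.1,0],"turn": 0,"gripper": 0},{"slide": [0,0.14,-0.01],"turn": 0,"gripper": 0},{"slide": [0,0.18,-0.02],"turn": 0,"gripper": 0},{"slide": [0,0.21,-0.03],"turn": 0,"gripper": 0}]}}

```text
time_s: 17.02
tcp_pos: [0.5739, -0.4156, 0.1321]
eef_rot: [-179.8, 0.1, -169.8]
contact_force: [-1.5, -4.9, 1.3]
gripper_width: 0.0005
gripper_force: 2.6
```

Emit:
{"fn": "send_rows", "kwargs": {"moves": [{"slide": [0,0.05,-0.01],"turn": 0,"gripper": 0},{"slide": [0,0.09,-0.02],"turn": 0,"gripper": 0},{"slide": [0,0.13,-0.02],"turn": 0,"gripper": 0},{"slide": [0,0.16,-0.02],"turn": 0,"gripper": 0},{"slide": [0,0.18,-0.02],"turn": 0,"gripper": 0}]}}

```text
time_s: 17.43
tcp_pos: [0.5693, -0.3891, 0.1355]
eef_rot: [-179.8, 0.2, -169.8]
contact_force: [-1.4, -6.4, 4.0]
gripper_width: 0.0003
gripper_force: 3.3
```

```bash
python3 - <<'E'
from h import *
from plant import optics,get_state
for c in ("wrist","scene","side"):
  d=optics.capture(c)
  for n in ["handle_grip","clamp_arm","push_post"]: print(c,n,[(to_fix(r["location"]).round(3).tolist(),round(r["p"],2)) for r in optics.look_for(c,n)[:2]])
E
python3 st.py
```

```text
wrist handle_grip [([0.002, -0.085, 0.086], 0.71)]
wrist clamp_arm []
wrist push_post [([-0.029, -0.065, 0.046], 0.85)]
scene handle_grip [([-0.0, -0.145, 0.109], 0.57)]
scene clamp_arm [([0.005, -0.016, 0.104], 0.65), ([0.0, -0.144, 0.106], 0.45)]
scene push_post [([0.007, -0.06, 0.058], 0.86), ([0.189, -0.004, 0.087], 0.28)]
side handle_grip [([0.048, 0.534, 0.095], 0.74), ([-0.004, -0.142, 0.105], 0.53)]
side clamp_arm [([-0.002, -0.009, 0.105], 0.61), ([0.083, -0.167, 0.133], 0.39)]
side push_post [([-0.017, -0.049, 0.045], 0.64)]
18.0333 fix [-0.006  -0.1989  0.134 ] rot [-1.798e+02  1.000e-01 -1.698e+02] f [-1.4 -5.6  3.3] w 0.0002
```

The detections put the arm and handle about 45 mm further in. The carriage slid instead, because the rubber tip jammed against the finger's face. I'll draw it back out by the post, then lift the handle along its arc.

Emit:
{"fn": "send_rows", "kwargs": {"moves": [{"slide": [0,-0.1,0],"turn": 0,"gripper": 0},{"slide": [0,-0.15,0],"turn": 0,"gripper": 0},{"slide": [0,-0.15,-0.15],"turn": 0,"gripper": 0},{"slide": [0,-0.15,-0.35],"turn": 0,"gripper": 0.9},{"slide": [0,-0.15,-0.5],"turn": 0,"gripper": 0.9}]}}

```text
time_s: 18.45
tcp_pos: [0.5727, -0.4105, 0.2085]
eef_rot: [180.0, 0.0, -169.8]
contact_force: [0.3, -0.6, 0.5]
gripper_width: 0.0089
gripper_force: 0.0
```

Emit:
{"fn": "send_rows", "kwargs": {"moves": [{"slide": [0.1,0.2,0],"turn": 0,"gripper": 0.9},{"slide": [0.2,0.4,0],"turn": 0,"gripper": 0.9},{"slide": [0.3,0.6,0],"turn": 0,"gripper": 0.9},{"slide": [0.4,0.8,0],"turn": 0,"gripper": 0.9},{"slide": [0.49,1,0],"turn": 0,"gripper": 0.9}]}}

```text
time_s: 18.87
tcp_pos: [0.4725, -0.2744, 0.207]
eef_rot: [180.0, 0.0, -169.9]
contact_force: [-0.1, 0.5, 0.7]
gripper_width: 0.0415
gripper_force: 0.0
```

Emit:
{"fn": "send_rows", "kwargs": {"moves": [{"slide": [0,0.15,0],"turn": 0,"gripper": 0.9},{"slide": [0,0.2,0],"turn": 0,"gripper": 0.9},{"slide": [0,0.2,0],"turn": 0,"gripper": 0.9},{"slide": [0,0.2,0],"turn": 0,"gripper": 0.9},{"slide": [0,0.2,0],"turn": 0,"gripper": 0.9}]}}

```text
time_s: 19.28
tcp_pos: [0.469, -0.2468, 0.207]
eef_rot: [-180.0, 0.0, -169.8]
contact_force: [-0.5, -1.0, -0.6]
gripper_width: 0.0746
gripper_force: 0.0
```

```bash
python3 - <<'E'
from h import *
from plant import optics,get_state
import cv2
d=optics.capture("wrist");cam=(d["intrinsics"].tolist(),d["origin"].tolist(),d["attitude"].tolist()); im=d["img"][:,:,::-1]
cv2.imwrite("pics/w5.png",im)
# dark blob near predicted post
for y in (-.06,-.04,-.02): print(y,proj("",pose(F,[-.08,y,.096]),cam).round(1))
u,v=proj("",pose(F,[-.08,-.04,.096]),cam)[0]
g=im.max(2); m=(g<60).astype(np.uint8)
n,l,s,c=cv2.connectedComponentsWithStats(m)
for i in range(1,n):
    if 80<s[i,4]<4000 : print(s[i],c[i].round(1))
E
python3 st.py
```

```text
-0.06 [[305.3 199.2]]
-0.04 [[326.5 199.3]]
-0.02 [[347.8 199.4]]
[  0   0  30  40 417] [10.6 13.8]
[16 23 16 18 89] [25.1 32.2]
[ 23 170  14  53 316] [ 32.  195.5]
[306 174  29  37 856] [319.7 191.9]
[337 273  40   6  84] [356.6 276.4]
[258 274  33   6  90] [273.2 276.8]
19.3333 fix [-0.0805 -0.0412  0.2068] rot [ 180.    -0.  -169.9] f [ 0.1 -0.5  0.3] w 0.0768
```

Emit:
{"fn": "send_rows", "kwargs": {"moves": [{"slide": [0,-0.03,0.25],"turn": 0,"gripper": 0.8},{"slide": [0,-0.03,0.5],"turn": 0,"gripper": 0.8},{"slide": [0,-0.03,0.75],"turn": 0,"gripper": 0.8},{"slide": [0,-0.03,0.92],"turn": 0,"gripper": 0.8},{"slide": [0,-0.03,0.98],"turn": 0,"gripper": 0.8}]}}

```text
time_s: 19.75
tcp_pos: [0.4665, -0.251, 0.0556]
eef_rot: [179.8, -0.4, -169.9]
contact_force: [-0.3, -0.1, 0.4]
gripper_width: 0.0702
gripper_force: 0.0
```

Emit:
{"fn": "send_rows", "kwargs": {"moves": [{"slide": [0,0,0],"turn": 0,"gripper": 0.15},{"slide": [0,0,0],"turn": 0,"gripper": 0.15},{"slide": [0,0,0],"turn": 0,"gripper": 0.15},{"slide": [0,0,0],"turn": 0,"gripper": 0.15},{"slide": [0,0,0],"turn": 0,"gripper": 0.15}], "newtons": 20}}

```text
time_s: 20.17
tcp_pos: [0.4702, -0.251, 0.0616]
eef_rot: [-179.9, 0.2, -169.8]
contact_force: [-0.7, -0.3, 0.4]
gripper_width: 0.0423
gripper_force: 0.0
```

Emit:
{"fn": "send_rows", "kwargs": {"moves": [{"slide": [0,0,0],"turn": 0,"gripper": 0.15},{"slide": [0,0,0],"turn": 0,"gripper": 0.15},{"slide": [0,0,0],"turn": 0,"gripper": 0.15},{"slide": [0,-0.05,0],"turn": 0,"gripper": 0.15},{"slide": [0,-0.1,0],"turn": 0,"gripper": 0.15}]}}

```text
time_s: 20.58
tcp_pos: [0.4721, -0.265, 0.0608]
eef_rot: [180.0, 0.0, -169.8]
contact_force: [-1.6, 5.3, 7.0]
gripper_width: 0.0256
gripper_force: 20.0
```

Emit:
{"fn": "send_rows", "kwargs": {"moves": [{"slide": [0,-0.05,0],"turn": 0,"gripper": 0.15},{"slide": [0,-0.1,0],"turn": 0,"gripper": 0.15},{"slide": [0,-0.14,0],"turn": 0,"gripper": 0.15},{"slide": [0,-0.18,0],"turn": 0,"gripper": 0.15},{"slide": [0,-0.18,0],"turn": 0,"gripper": 0.15}]}}

```text
time_s: 21.0
tcp_pos: [0.4765, -0.291, 0.0606]
eef_rot: [179.9, 0.0, -169.9]
contact_force: [-2.1, 10.4, 10.6]
gripper_width: 0.0252
gripper_force: 20.0
```

```bash
python3 st.py
```

```text
21.0 fix [-0.0804 -0.086   0.0606] rot [ 179.9    0.  -169.9] f [-2.1 10.4 10.6] w 0.0252
```

Emit:
{"fn": "send_rows", "kwargs": {"moves": [{"slide": [0,0.01,0],"turn": 0,"gripper": 0.8},{"slide": [0,0.01,0],"turn": 0,"gripper": 0.8},{"slide": [0,0.01,-0.3],"turn": 0,"gripper": 0.8},{"slide": [0,0.01,-0.6],"turn": 0,"gripper": 0.5},{"slide": [0,0.01,-0.9],"turn": 0,"gripper": 0}]}}

```text
time_s: 21.42
tcp_pos: [0.4755, -0.2905, 0.1859]
eef_rot: [180.0, -0.1, -169.8]
contact_force: [2.7, -0.6, -1.2]
gripper_width: 0.0408
gripper_force: 0.0
```

Emit:
{"fn": "send_rows", "kwargs": {"moves": [{"slide": [-0.05,-0.2,-0.1],"turn": 0,"gripper": 0},{"slide": [-0.15,-0.4,-0.1],"turn": 0,"gripper": 0},{"slide": [-0.25,-0.6,-0.1],"turn": 0,"gripper": 0},{"slide": [-0.35,-0.8,-0.1],"turn": 0,"gripper": 0},{"slide": [-0.4,-1,-0.1],"turn": 0,"gripper": 0}]}}

```text
time_s: 21.83
tcp_pos: [0.5632, -0.4288, 0.1997]
eef_rot: [-180.0, 0.0, -169.8]
contact_force: [0.7, 0.2, -0.8]
gripper_width: 0.0094
gripper_force: 0.0
```

Emit:
{"fn": "send_rows", "kwargs": {"moves": [{"slide": [-0.09,-0.14,0.1],"turn": 0,"gripper": 0},{"slide": [-0.09,-0.14,0.25],"turn": 0,"gripper": 0},{"slide": [-0.09,-0.14,0.45],"turn": 0,"gripper": 0},{"slide": [-0.09,-0.14,0.58],"turn": 0,"gripper": 0},{"slide": [-0.09,-0.14,0.62],"turn": 0,"gripper": 0}]}}

```text
time_s: 22.25
tcp_pos: [0.5765, -0.4449, 0.1019]
eef_rot: [179.7, -0.3, -169.9]
contact_force: [-1.3, 1.9, -0.2]
gripper_width: -0.0001
gripper_force: 0.0
```

```bash
python3 - <<'E'
from h import *
from plant import optics,get_state
for c in ("scene","side"):
  d=optics.capture(c)
  for n in ["handle_grip","clamp_arm"]: print(c,n,[(to_fix(r["location"]).round(3).tolist(),round(r["p"],2)) for r in optics.look_for(c,n)[:2]])
E
python3 st.py
```

```text
scene handle_grip [([0.001, -0.18, 0.102], 0.53), ([0.052, 0.121, 0.044], 0.47)]
scene clamp_arm [([0.004, -0.057, 0.095], 0.68), ([-0.001, -0.179, 0.099], 0.34)]
side handle_grip [([-0.004, -0.186, 0.102], 0.52)]
side clamp_arm [([-0.002, -0.046, 0.099], 0.47)]
22.55 fix [-0.0054 -0.2569  0.1092] rot [-1.799e+02  1.000e-01 -1.698e+02] f [ 0.1  0.3 -0.4] w 0.0004
```

Emit:
{"fn": "send_rows", "kwargs": {"moves": [{"slide": [0,0.065,0],"turn": 0,"gripper": 0},{"slide": [0,0.1,-0.055],"turn": 0,"gripper": 0},{"slide": [0,0.14,-0.11],"turn": 0,"gripper": 0},{"slide": [0,0.18,-0.16],"turn": 0,"gripper": 0},{"slide": [0,0.22,-0.2],"turn": 0,"gripper": 0}]}}

```text
time_s: 22.97
tcp_pos: [0.5733, -0.4139, 0.1398]
eef_rot: [-179.9, 0.1, -169.8]
contact_force: [-0.1, -5.5, 2.1]
gripper_width: 0.0004
gripper_force: 2.5
```

```bash
python3 - <<'E'
from h import *
from plant import optics,get_state
for c in ("scene","side"):
  d=optics.capture(c)
  for n in ["handle_grip","clamp_arm"]: print(c,n,[(to_fix(r["location"]).round(3).tolist(),round(r["p"],2)) for r in optics.look_for(c,n)[:2]])
E
python3 st.py
```

```text
scene handle_grip [([-0.0, -0.166, 0.113], 0.55), ([0.097, 0.308, 0.075], 0.36)]
scene clamp_arm [([0.186, -0.003, 0.09], 0.69), ([0.005, -0.047, 0.115], 0.59)]
side handle_grip []
side clamp_arm [([-0.002, -0.04, 0.113], 0.46), ([-0.008, 0.015, 0.063], 0.26)]
23.2667 fix [-0.0056 -0.2242  0.1384] rot [-1.799e+02  1.000e-01 -1.698e+02] f [ 1.3 -4.3  4.9] w 0.0001
```

Emit:
{"fn": "send_rows", "kwargs": {"moves": [{"slide": [0,0.03,-0.04],"turn": 0,"gripper": 0},{"slide": [0,0.065,-0.075],"turn": 0,"gripper": 0},{"slide": [0,0.1,-0.1],"turn": 0,"gripper": 0},{"slide": [0,0.14,-0.12],"turn": 0,"gripper": 0},{"slide": [0,0.17,-0.125],"turn": 0,"gripper": 0}]}}

```text
time_s: 23.68
tcp_pos: [0.5688, -0.3888, 0.1575]
eef_rot: [-179.9, 0.1, -169.8]
contact_force: [-1.4, -5.7, 6.8]
gripper_width: 0.0005
gripper_force: 4.1
```

```bash
python3 - <<'E'
from h import *
from plant import optics,get_state
for c in ("scene","side"):
  d=optics.capture(c)
  for n in ["handle_grip","clamp_arm"]: print(c,n,[(to_fix(r["location"]).round(3).tolist(),round(r["p"],2)) for r in optics.look_for(c,n)[:2]])
E
python3 st.py
```

```text
scene handle_grip [([0.002, -0.157, 0.121], 0.6)]
scene clamp_arm [([0.005, -0.052, 0.129], 0.69), ([0.096, 0.306, 0.077], 0.6)]
side handle_grip [([-0.012, -0.077, 0.042], 0.62), ([-0.002, -0.048, 0.132], 0.34)]
side clamp_arm []
23.9833 fix [-0.0064 -0.1979  0.1571] rot [-1.799e+02  1.000e-01 -1.698e+02] f [-0.  -4.2  5.9] w 0.0004
```

Emit:
{"fn": "send_rows", "kwargs": {"moves": [{"slide": [0,0.03,-0.02],"turn": 0,"gripper": 0},{"slide": [0,0.06,-0.03],"turn": 0,"gripper": 0},{"slide": [0,0.09,-0.03],"turn": 0,"gripper": 0},{"slide": [0,0.12,-0.03],"turn": 0,"gripper": 0},{"slide": [0,0.15,-0.03],"turn": 0,"gripper": 0}]}}

```text
time_s: 24.4
tcp_pos: [0.565, -0.3668, 0.1623]
eef_rot: [-179.8, 0.1, -169.8]
contact_force: [0.1, -5.1, 8.9]
gripper_width: 0.0005
gripper_force: 5.2
```

```bash
python3 - <<'E'
from h import *
from plant import optics,get_state
import cv2
im=[]
for c,x,y in (("scene",205,105),("side",340,115)):
  d=optics.capture(c); im.append(cv2.resize(d["img"][y:y+100,x:x+80,::-1],(400,500),interpolation=cv2.INTER_CUBIC))
  for n in ["handle_grip","clamp_arm"]: print(c,n,[(to_fix(r["location"]).round(3).tolist(),round(r["p"],2)) for r in optics.look_for(c,n)[:2]])
cv2.imwrite("pics/c6.png",np.hstack(im))
E
python3 st.py
```

```text
scene handle_grip [([0.001, -0.14, 0.129], 0.59)]
scene clamp_arm [([0.009, -0.075, 0.046], 0.53), ([0.004, -0.048, 0.138], 0.52)]
side handle_grip [([-0.005, -0.137, 0.13], 0.62)]
side clamp_arm [([-0.006, -0.041, 0.142], 0.66), ([-0.014, -0.063, 0.044], 0.46)]
24.7 fix [-0.0063 -0.1754  0.1618] rot [-1.799e+02  1.000e-01 -1.698e+02] f [-0.1 -4.   7.7] w 0.0005
```

View pics/c6.png

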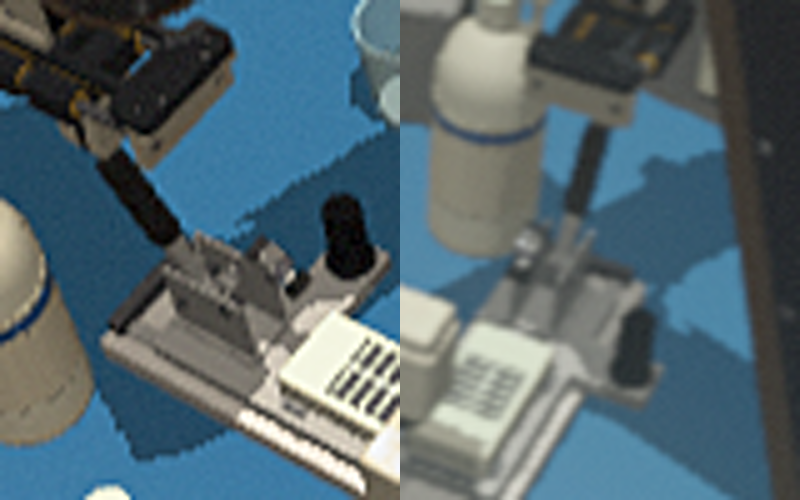

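The arm is nearly upright: the pad is at (290,270) in the left half, clear of the cassette. The handle stands at about 67°. The force readings show the finger dragging the tip down. I'll back off, go lower, and sweep upward while pushing so friction helps.

Emit:
{"fn": "send_rows", "kwargs": {"moves": [{"slide": [0,-0.07,0],"turn": 0,"gripper": 0},{"slide": [0,-0.08,0.1],"turn": 0,"gripper": 0},{"slide": [0,-0.08,0.2],"turn": 0,"gripper": 0},{"slide": [0,-0.08,0.27],"turn": 0,"gripper": 0},{"slide": [0,-0.04,0.27],"turn": 0,"gripper": 0}]}}

```text
time_s: 25.12
tcp_pos: [0.5652, -0.3729, 0.1178]
eef_rot: [180.0, -0.1, -169.9]
contact_force: [0.7, -4.8, 4.7]
gripper_width: 0.0005
gripper_force: 2.6
```

Emit:
{"fn": "send_rows", "kwargs": {"moves": [{"slide": [0,0.045,-0.03],"turn": 0,"gripper": 0},{"slide": [0,0.07,-0.09],"turn": 0,"gripper": 0},{"slide": [0,0.095,-0.15],"turn": 0,"gripper": 0},{"slide": [0,0.12,-0.21],"turn": 0,"gripper": 0},{"slide": [0,0.14,-0.27],"turn": 0,"gripper": 0}]}}

```text
time_s: 25.53
tcp_pos: [0.5618, -0.3509, 0.1615]
eef_rot: [180.0, 0.0, -169.8]
contact_force: [0.4, -0.1, -0.9]
gripper_width: 0.0009
gripper_force: 0.5
```

```bash
cat > hd.py <<'E'
from h import *
from plant import optics,get_state
for c in ("scene","side"):
  d=optics.capture(c)
  for n in ["handle_grip","clamp_arm","cassette"]: print(c,n,[(to_fix(r["location"]).round(3).tolist(),round(r["p"],2)) for r in optics.look_for(c,n)[:2]])
E
python3 hd.py; python3 st.py
```

```text
scene handle_grip [([0.003, -0.117, 0.133], 0.57), ([0.044, 0.121, 0.042], 0.29)]
scene clamp_arm []
scene cassette [([0.003, 0.012, 0.066], 0.97), ([0.071, 0.524, 0.108], 0.82)]
side handle_grip [([0.085, -0.166, 0.13], 0.5)]
side clamp_arm [([-0.008, -0.049, 0.15], 0.43), ([-0.016, -0.056, 0.047], 0.16)]
side cassette [([-0.009, 0.043, 0.063], 0.61), ([0.051, 0.536, 0.095], 0.61)]
25.9333 fix [-0.0071 -0.1601  0.1597] rot [ 180.    -0.  -169.8] f [-0.2  0.2 -0.8] w 0.0005
```

Emit:
{"fn": "send_rows", "kwargs": {"moves": [{"slide": [0,-0.08,0],"turn": 0,"gripper": 0},{"slide": [0,-0.12,-0.1],"turn": 0,"gripper": 0},{"slide": [0,-0.12,-0.25],"turn": 0,"gripper": 0},{"slide": [0,-0.12,-0.37],"turn": 0,"gripper": 0.9},{"slide": [0,-0.12,-0.37],"turn": 0,"gripper": 0.9}]}}

```text
time_s: 26.35
tcp_pos: [0.5666, -0.3711, 0.2198]
eef_rot: [-179.8, 0.2, -169.8]
contact_force: [0.3, -0.5, 1.0]
gripper_width: 0.0085
gripper_force: 0.0
```

Emit:
{"fn": "send_rows", "kwargs": {"moves": [{"slide": [0.1,0.18,0],"turn": 0,"gripper": 0.9},{"slide": [0.2,0.36,0],"turn": 0,"gripper": 0.9},{"slide": [0.3,0.54,0],"turn": 0,"gripper": 0.9},{"slide": [0.4,0.72,0],"turn": 0,"gripper": 0.9},{"slide": [0.49,0.88,0],"turn": 0,"gripper": 0.9}]}}

```text
time_s: 26.77
tcp_pos: [0.4681, -0.2516, 0.2151]
eef_rot: [180.0, -0.0, -169.9]
contact_force: [-0.2, 0.8, 0.4]
gripper_width: 0.0416
gripper_force: 0.0
```

```bash
cat > post.py <<'E'
from h import *
from plant import optics,get_state
import cv2
d=optics.capture("wrist");cam=(d["intrinsics"].tolist(),d["origin"].tolist(),d["attitude"].tolist()); im=d["img"][:,:,::-1]
for y in (-.085,-.06,-.04): print(y,proj("",pose(F,[-.08,y,.096]),cam).round(1))
n,l,s,c=cv2.connectedComponentsWithStats((im.max(2)<60).astype(np.uint8))
print([(s[i].tolist(),c[i].round(1).tolist()) for i in range(1,n) if 400<s[i,4]<4000 and s[i,1]<250])
for n in ["handle_grip","clamp_arm"]: print(n,[(to_fix(r["location"]).round(3).tolist(),round(r["p"],2)) for r in optics.look_for("wrist",n)[:2]])
E
python3 st.py; python3 post.py
```

```text
26.7667 fix [-0.082  -0.0457  0.2151] rot [ 180.    -0.  -169.9] f [-0.2  0.8  0.4] w 0.0416
-0.085 [[284.7 199. ]]
-0.06 [[310.5 199.1]]
-0.04 [[331.2 199.2]]
[([0, 0, 32, 33, 450], [12.8, 13.5]), ([309, 174, 28, 37, 804], [322.6, 191.9]), ([241, 231, 170, 37, 2525], [325.2, 255.3])]
handle_grip []
clamp_arm [([-0.006, -0.05, 0.147], 0.82), ([-0.043, -0.032, 0.04], 0.49)]
```

Emit:
{"fn": "send_rows", "kwargs": {"moves": [{"slide": [-0.01,-0.01,0.2],"turn": 0,"gripper": 0.8},{"slide": [-0.01,-0.01,0.45],"turn": 0,"gripper": 0.8},{"slide": [-0.01,-0.01,0.7],"turn": 0,"gripper": 0.8},{"slide": [-0.01,-0.01,0.9],"turn": 0,"gripper": 0.8},{"slide": [-0.01,-0.01,1],"turn": 0,"gripper": 0.8}]}}

```text
time_s: 27.33
tcp_pos: [0.4693, -0.2538, 0.0615]
eef_rot: [179.9, -0.3, -169.9]
contact_force: [-0.6, 0.4, -0.5]
gripper_width: 0.0698
gripper_force: 0.0
```

Emit:
{"fn": "send_rows", "kwargs": {"moves": [{"slide": [0,0,0.02],"turn": 0,"gripper": 0.15},{"slide": [0,0,0.02],"turn": 0,"gripper": 0.15},{"slide": [0,0,0.02],"turn": 0,"gripper": 0.15},{"slide": [0,0,0.02],"turn": 0,"gripper": 0.15},{"slide": [0,0,0.02],"turn": 0,"gripper": 0.15}]}}

```text
time_s: 27.75
tcp_pos: [0.4722, -0.2538, 0.0642]
eef_rot: [-179.9, 0.1, -169.8]
contact_force: [-0.1, 0.7, 0.2]
gripper_width: 0.0425
gripper_force: 0.0
```

Emit:
{"fn": "send_rows", "kwargs": {"moves": [{"slide": [0,0,0],"turn": 0,"gripper": 0.15},{"slide": [0,0,0],"turn": 0,"gripper": 0.15},{"slide": [0,0,0],"turn": 0,"gripper": 0.15},{"slide": [0,-0.05,0],"turn": 0,"gripper": 0.15},{"slide": [0,-0.1,0],"turn": 0,"gripper": 0.15}]}}

```text
time_s: 28.17
tcp_pos: [0.4741, -0.2677, 0.0636]
eef_rot: [180.0, 0.1, -169.8]
contact_force: [-2.2, 5.4, 7.8]
gripper_width: 0.0257
gripper_force: 20.0
```

Emit:
{"fn": "send_rows", "kwargs": {"moves": [{"slide": [0,-0.05,0],"turn": 0,"gripper": 0.15},{"slide": [0,-0.1,0],"turn": 0,"gripper": 0.15},{"slide": [0,-0.14,0],"turn": 0,"gripper": 0.15},{"slide": [0,-0.175,0],"turn": 0,"gripper": 0.15},{"slide": [0,-0.175,0],"turn": 0,"gripper": 0.15}]}}

```text
time_s: 28.58
tcp_pos: [0.478, -0.2908, 0.0634]
eef_rot: [179.7, 0.0, -169.9]
contact_force: [-2.5, 22.7, 14.0]
gripper_width: 0.0255
gripper_force: 20.0
```

```bash
python3 st.py; python3 hd.py
```

```text
28.5833 fix [-0.079  -0.086   0.0634] rot [ 179.7    0.  -169.9] f [-2.5 22.7 14. ] w 0.0255
scene handle_grip [([0.005, -0.154, 0.134], 0.63)]
scene clamp_arm [([0.005, -0.087, 0.148], 0.61)]
scene cassette [([0.004, -0.008, 0.066], 0.9), ([0.07, 0.525, 0.107], 0.67)]
side handle_grip []
side clamp_arm [([-0.007, -0.086, 0.147], 0.53)]
side cassette [([0.047, 0.536, 0.092], 0.67), ([-0.009, 0.004, 0.065], 0.59)]
```

Emit:
{"fn": "send_rows", "kwargs": {"moves": [{"slide": [0,0.015,0],"turn": 0,"gripper": 0.8},{"slide": [0,0.015,0],"turn": 0,"gripper": 0.8},{"slide": [0,0.015,-0.3],"turn": 0,"gripper": 0.8},{"slide": [0,0.015,-0.6],"turn": 0,"gripper": 0.8},{"slide": [0,0.015,-0.9],"turn": 0,"gripper": 1}]}}

```text
time_s: 29.4
tcp_pos: [0.4773, -0.292, 0.1889]
eef_rot: [180.0, -0.1, -169.8]
contact_force: [2.2, -0.2, 0.4]
gripper_width: 0.0531
gripper_force: 0.0
```

Emit:
{"fn": "send_rows", "kwargs": {"moves": [{"slide": [0,0.15,-0.1],"turn": 0,"gripper": 1},{"slide": [0,0.3,-0.15],"turn": 0,"gripper": 1},{"slide": [0,0.45,-0.2],"turn": 0,"gripper": 1},{"slide": [0,0.6,-0.2],"turn": 0,"gripper": 1},{"slide": [0,0.6,-0.2],"turn": 0,"gripper": 1}]}}

```text
time_s: 29.82
tcp_pos: [0.4616, -0.2013, 0.2187]
eef_rot: [180.0, 0.1, -169.8]
contact_force: [0.1, 0.1, -0.6]
gripper_width: 0.0852
gripper_force: 0.0
```

```bash
python3 - <<'E'
from h import *
from plant import optics
import cv2
a=cv2.imread("pics/scene0.png"); b=optics.capture("scene")["img"][:,:,::-1]; cv2.imwrite("pics/scene7.png",b)
def ax(i):
    m=(i[125:165,215:245].max(2)<55).astype(np.uint8); n,l,s,c=cv2.connectedComponentsWithStats(m); k=1+s[1:,4].argmax()
    ys,xs=np.where(l==k); p=np.c_[xs,ys]+[215,125]; v=cv2.fitLine(p.astype(np.float32),cv2.DIST_L2,0,.01,.01).ravel()
    return s[k].tolist(),c[k].round(2)+[215,125],np.degrees(np.arctan2(v[1],v[0])).round(1)
print(ax(a),ax(b))
for t in (66,69,72,75):
    r=np.radians(t); q=proj("scene",pose(F,[[0,-.140-k*np.cos(r),.07+k*np.sin(r)] for k in (.105,.07,.035)])); print(t,q[1].round(2),np.degrees(np.arctan2(*(q[2]-q[0])[::-1])).round(1))
print("diff arm", cv2.absdiff(a,b)[125:175,220:270].max(2).mean())
cv2.imwrite("pics/c7.png",np.hstack([cv2.resize(i[120:180,215:275],(400,400),interpolation=cv2.INTER_CUBIC) for i in (a,b)]))
E
python3 st.py
```

```text
([7, 7, 15, 20, 127], array([228.94, 141.22]), np.float32(59.4)) ([7, 7, 14, 19, 122], array([228.39, 141.17]), np.float32(57.6))
66 [226.97 140.76] 54.9
69 [227.73 140.92] 56.4
72 [228.52 141.14] 58.1
75 [229.34 141.4 ] 59.8
diff arm 18.5396
29.8667 fix [-0.0795  0.004   0.2185] rot [-1.800e+02  1.000e-01 -1.697e+02] f [ 0.7 -0.  -0.8] w 0.0861
```

View pics/c7.png

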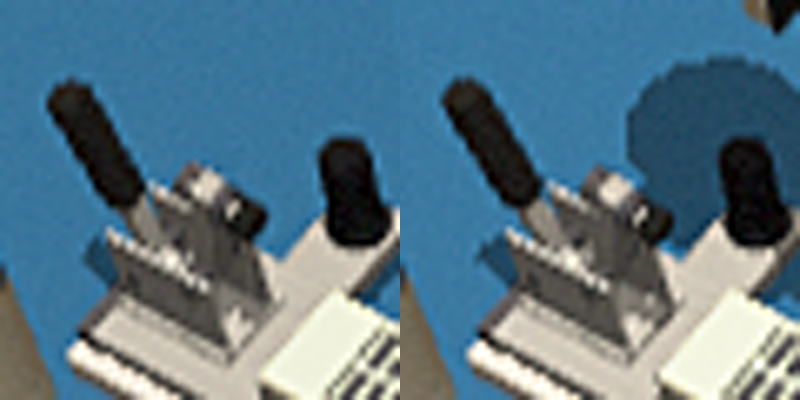

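The crop (left before, right now) shows the handle and arm back up as at the start, within about 2–3°, and the carriage out. That uses up my picture allowance. Next I take the cassette: turn by 90° above the nest.

Emit:
{"fn": "send_rows", "kwargs": {"moves": [{"slide": [-0.1,-0.01,0],"turn": -0.079,"gripper": 1},{"slide": [-0.2,-0.02,0],"turn": -0.158,"gripper": 1},{"slide": [-0.35,-0.03,0],"turn": -0.237,"gripper": 1},{"slide": [-0.47,-0.03,0],"turn": -0.316,"gripper": 1},{"slide": [-0.53,-0.03,0],"turn": -0.395,"gripper": 1}]}}

```text
time_s: 30.28
tcp_pos: [0.543, -0.1943, 0.2171]
eef_rot: [180.0, -0.0, -133.9]
contact_force: [0.2, 0.1, -0.3]
gripper_width: 0.0877
gripper_force: 0.0
```

Emit:
{"fn": "send_rows", "kwargs": {"moves": [{"slide": [0,0,0],"turn": -0.079,"gripper": 1},{"slide": [0,0,0],"turn": -0.158,"gripper": 1},{"slide": [0,0,0],"turn": -0.237,"gripper": 1},{"slide": [0,0,0],"turn": -0.316,"gripper": 1},{"slide": [0,0,0],"turn": -0.395,"gripper": 1}]}}

```text
time_s: 30.7
tcp_pos: [0.5412, -0.1946, 0.2172]
eef_rot: [180.0, -0.0, -98.4]
contact_force: [0.1, -0.5, -0.6]
gripper_width: 0.0882
gripper_force: 0.0
```

Emit:
{"fn": "send_rows", "kwargs": {"moves": [{"slide": [0,0,0],"turn": -0.079,"gripper": 1},{"slide": [0,0,0],"turn": -0.158,"gripper": 1},{"slide": [0,0,0],"turn": -0.207,"gripper": 1},{"slide": [0,0,0],"turn": -0.207,"gripper": 1},{"slide": [0,0,0],"turn": -0.207,"gripper": 1}]}}

```text
time_s: 31.12
tcp_pos: [0.5412, -0.1943, 0.2174]
eef_rot: [180.0, -0.0, -80.3]
contact_force: [0.9, -0.6, -0.6]
gripper_width: 0.0878
gripper_force: 0.0
```

```bash
python3 - <<'E'
from h import *
from plant import optics,get_state
import cv2
s=get_state()
d=optics.capture("wrist");cam=(d["intrinsics"].tolist(),d["origin"].tolist(),d["attitude"].tolist())
cv2.imwrite("pics/w8.png",d["img"][:,:,::-1])
print("cas",[(to_fix(r["location"]).round(3).tolist(),round(r["p"],2)) for r in optics.look_for("wrist","cassette")[:2]])
print("target",to_tool(pose(F,[0,0,.044])[0],s).round(3))
print(np.round(s["joints"],1))
E
python3 st.py
```

```text
cas [([-0.003, -0.005, 0.062], 0.61), ([-0.006, -0.097, 0.04], 0.54)]
target [-0.012 -0.002  1.156]
[ -0.3  11.6 -13.    0.  -65.5  10. ]
31.2167 fix [-1.000e-04 -1.600e-03  2.175e-01] rot [180.   -0.  -80.3] f [-1.1  0.2  0.5] w 0.0877
```

Emit:
{"fn": "send_rows", "kwargs": {"moves": [{"slide": [-0.01,0,0.2],"turn": 0,"gripper": 1},{"slide": [-0.01,0,0.4],"turn": 0,"gripper": 1},{"slide": [-0.01,0,0.6],"turn": 0,"gripper": 1},{"slide": [-0.01,0,0.8],"turn": 0,"gripper": 1},{"slide": [-0.01,0,0.95],"turn": 0,"gripper": 1}]}}

```text
time_s: 31.63
tcp_pos: [0.54, -0.1922, 0.073]
eef_rot: [179.9, 0.0, -80.2]
contact_force: [-0.5, 0.8, -0.6]
gripper_width: 0.0878
gripper_force: 0.0
```

Emit:
{"fn": "send_rows", "kwargs": {"moves": [{"slide": [0,0,0.08],"turn": 0,"gripper": 1},{"slide": [0,0,0.14],"turn": 0,"gripper": 1},{"slide": [0,0,0.18],"turn": 0,"gripper": 0.6},{"slide": [0,0,0.195],"turn": 0,"gripper": 0.6},{"slide": [0,0,0.195],"turn": 0,"gripper": 0.6}], "newtons": 20}}

```text
time_s: 32.05
tcp_pos: [0.5412, -0.1923, 0.0461]
eef_rot: [-180.0, -0.0, -80.1]
contact_force: [-1.4, 0.1, -0.8]
gripper_width: 0.073
gripper_force: 0.0
```

Emit:
{"fn": "send_rows", "kwargs": {"moves": [{"slide": [0,0,0],"turn": 0,"gripper": 0.4},{"slide": [0,0,0],"turn": 0,"gripper": 0.4},{"slide": [0,0,0],"turn": 0,"gripper": 0.4},{"slide": [0,0,0],"turn": 0,"gripper": 0.4},{"slide": [0,0,0],"turn": 0,"gripper": 0.4}], "newtons": 20}}

```text
time_s: 32.47
tcp_pos: [0.5412, -0.1922, 0.0469]
eef_rot: [-179.9, -0.0, -80.1]
contact_force: [-2.4, 0.1, 7.0]
gripper_width: 0.0599
gripper_force: 20.0
```

```bash
python3 st.py
```

```text
32.4667 fix [0.0003 0.0002 0.0469] rot [-179.9   -0.   -80.1] f [-2.4  0.1  7. ] w 0.0599
```

Emit:
{"fn": "send_rows", "kwargs": {"moves": [{"slide": [0,0,-0.05],"turn": 0,"gripper": 0.4},{"slide": [0,0,-0.2],"turn": 0,"gripper": 0.4},{"slide": [0,0,-0.45],"turn": 0,"gripper": 0.4},{"slide": [0,0,-0.7],"turn": 0,"gripper": 0.4},{"slide": [0,0,-1],"turn": 0,"gripper": 0.4}], "newtons": 25}}

```text
time_s: 32.88
tcp_pos: [0.5397, -0.1919, 0.1935]
eef_rot: [179.9, 0.1, -80.1]
contact_force: [1.7, -0.3, -2.9]
gripper_width: 0.0598
gripper_force: 25.0
```

Emit:
{"fn": "send_rows", "kwargs": {"moves": [{"slide": [0,0,-0.25],"turn": 0,"gripper": 0.4},{"slide": [-0.1,0,-0.5],"turn": 0,"gripper": 0.4},{"slide": [-0.3,-0.1,-0.7],"turn": 0,"gripper": 0.4},{"slide": [-0.5,-0.2,-0.8],"turn": 0,"gripper": 0.4},{"slide": [-0.7,-0.3,-0.8],"turn": 0,"gripper": 0.4}]}}

```text
time_s: 33.3
tcp_pos: [0.5688, -0.0801, 0.3183]
eef_rot: [-179.5, -0.0, -80.2]
contact_force: [1.6, -0.2, -1.0]
gripper_width: 0.0597
gripper_force: 25.0
```

Emit:
{"fn": "send_rows", "kwargs": {"moves": [{"slide": [-0.2,-0.08,-0.1],"turn": 0,"gripper": 0.4},{"slide": [-0.4,-0.16,-0.2],"turn": 0,"gripper": 0.4},{"slide": [-0.6,-0.25,-0.2],"turn": 0,"gripper": 0.4},{"slide": [-0.8,-0.33,-0.2],"turn": 0,"gripper": 0.4},{"slide": [-0.9,-0.37,-0.2],"turn": 0,"gripper": 0.4}]}}

```text
time_s: 33.72
tcp_pos: [0.5988, 0.0649, 0.3425]
eef_rot: [180.0, 0.1, -80.0]
contact_force: [-0.3, -0.9, -3.3]
gripper_width: 0.0601
gripper_force: 25.0
```

Emit:
{"fn": "send_rows", "kwargs": {"moves": [{"slide": [-0.2,-0.08,0],"turn": 0,"gripper": 0.4},{"slide": [-0.4,-0.16,0],"turn": 0,"gripper": 0.4},{"slide": [-0.6,-0.25,0],"turn": 0,"gripper": 0.4},{"slide": [-0.8,-0.33,0],"turn": 0,"gripper": 0.4},{"slide": [-0.9,-0.37,0],"turn": 0,"gripper": 0.4}]}}

```text
time_s: 34.13
tcp_pos: [0.6301, 0.2071, 0.3417]
eef_rot: [179.9, 0.0, -80.0]
contact_force: [0.6, -0.4, -3.2]
gripper_width: 0.0599
gripper_force: 25.0
```

Emit:
{"fn": "send_rows", "kwargs": {"moves": [{"slide": [-0.2,-0.1,0],"turn": 0.079,"gripper": 0.4},{"slide": [-0.4,-0.2,0],"turn": 0.158,"gripper": 0.4},{"slide": [-0.6,-0.29,0],"turn": 0.237,"gripper": 0.4},{"slide": [-0.66,-0.29,0],"turn": 0.316,"gripper": 0.4},{"slide": [-0.66,-0.29,0],"turn": 0.395,"gripper": 0.4}]}}

```text
time_s: 34.55
tcp_pos: [0.6555, 0.3117, 0.3405]
eef_rot: [179.9, -0.1, -115.9]
contact_force: [-0.9, -0.2, -3.7]
gripper_width: 0.0597
gripper_force: 25.0
```

Emit:
{"fn": "send_rows", "kwargs": {"moves": [{"slide": [0,0,0],"turn": 0.079,"gripper": 0.4},{"slide": [0,0,0],"turn": 0.158,"gripper": 0.4},{"slide": [0,0,0],"turn": 0.237,"gripper": 0.4},{"slide": [0,0,0],"turn": 0.264,"gripper": 0.4},{"slide": [0,0,0],"turn": 0.264,"gripper": 0.4}]}}

```text
time_s: 34.97
tcp_pos: [0.6558, 0.3086, 0.3423]
eef_rot: [180.0, -0.1, -139.5]
contact_force: [-0.1, -0.1, -3.4]
gripper_width: 0.0598
gripper_force: 25.0
```

```bash
python3 - <<'E'
from h import *
from plant import get_state
s=get_state(); print(s["time_s"],np.round(s["tcp_pos"],4),np.round(s["eef_rot"],2),np.round(s["joints"],1),s["gripper_width"],np.round(s["contact_force"],1),np.round(s["moment"],2))
E
```

```text
34.9667 [0.6558 0.3086 0.3423] [ 1.7998e+02 -6.0000e-02 -1.3954e+02] [ 40.5  23.2  19.3  -0.  -86.2 -90.1] 0.05984384437643549 [-0.1 -0.1 -3.4] [ 0.07 -0.03 -0.01]
```

Emit:
{"fn": "send_rows", "kwargs": {"moves": [{"slide": [-0.2,0,0],"turn": 0,"gripper": 0.4},{"slide": [-0.4,0,0],"turn": 0,"gripper": 0.4},{"slide": [-0.6,0,0],"turn": 0,"gripper": 0.4},{"slide": [-0.8,0,0],"turn": 0,"gripper": 0.4},{"slide": [-1,0,0],"turn": 0,"gripper": 0.4}]}}

```text
time_s: 35.38
tcp_pos: [0.7706, 0.4069, 0.3429]
eef_rot: [180.0, -0.0, -139.3]
contact_force: [1.6, 1.0, -2.0]
gripper_width: 0.0599
gripper_force: 25.0
```

Emit:
{"fn": "send_rows", "kwargs": {"moves": [{"slide": [-0.2,0,0],"turn": 0,"gripper": 0.4},{"slide": [-0.4,0,0],"turn": 0,"gripper": 0.4},{"slide": [-0.6,0,0],"turn": 0,"gripper": 0.4},{"slide": [-0.8,0,0],"turn": 0,"gripper": 0.4},{"slide": [-1,0,0],"turn": 0,"gripper": 0.4}]}}

```text
time_s: 35.8
tcp_pos: [0.8356, 0.4748, 0.3109]
eef_rot: [-179.4, 1.5, -139.3]
contact_force: [0.6, 0.2, -2.4]
gripper_width: 0.0599
gripper_force: 25.0
```

```bash
cat > j.py <<'E'
from h import *
from plant import get_state
s=get_state(); Rm=R.from_euler("xyz",s["eef_rot"],degrees=True).as_matrix()
print(s["time_s"],np.round(s["tcp_pos"],4),np.round(s["eef_rot"],2),"q",np.round(s["joints"],1),"z axis tilt",np.degrees(np.arccos(-Rm[2,2])).round(2),"az",np.degrees(np.arctan2(Rm[1,2],Rm[0,2])).round(1),"y",Rm[:,1].round(3),s["gripper_width"].__round__(4),np.round(s["contact_force"],1))
E
python3 j.py
```

```text
35.8 [0.8356 0.4748 0.3109] [-179.42    1.53 -139.27] q [  41.4   54.3   71.5    0.6 -105.7  -90.5] z axis tilt 1.64 az 20.1 y [-0.652  0.758 -0.01 ] 0.0599 [ 0.6  0.2 -2.4]
```

Emit:
{"fn": "send_rows", "kwargs": {"moves": [{"slide": [-0.2,0,0],"turn": 0,"gripper": 0.4},{"slide": [-0.4,0,0],"turn": 0,"gripper": 0.4},{"slide": [-0.6,0,0],"turn": 0,"gripper": 0.4},{"slide": [-0.8,0,0],"turn": 0,"gripper": 0.4},{"slide": [-1,0,0],"turn": 0,"gripper": 0.4}]}}

```text
time_s: 36.22
tcp_pos: [0.8542, 0.5082, 0.2842]
eef_rot: [-178.8, 4.2, -139.3]
contact_force: [-0.3, 0.5, -2.7]
gripper_width: 0.0595
gripper_force: 25.0
```

```bash
python3 j.py
```

```text
36.2167 [0.8542 0.5082 0.2842] [-178.78    4.24 -139.35] q [  42.4   56.2   71.7    1.4 -101.2  -91.5] z axis tilt 4.42 az 24.6 y [-0.65   0.76  -0.021] 0.0595 [-0.3  0.5 -2.7]
```

Emit:
{"fn": "send_rows", "kwargs": {"moves": [{"slide": [0.05,0,0],"turn": 0,"gripper": 0.4},{"slide": [0.1,0,0],"turn": 0,"gripper": 0.4},{"slide": [0.1,0,0],"turn": 0,"gripper": 0.4},{"slide": [0.1,0,0],"turn": 0,"gripper": 0.4},{"slide": [0.1,0,0],"turn": 0,"gripper": 0.4}]}}

```text
time_s: 36.63
tcp_pos: [0.8431, 0.4982, 0.2837]
eef_rot: [-178.8, 4.3, -139.4]
contact_force: [1.2, -0.2, -2.3]
gripper_width: 0.0597
gripper_force: 25.0
```

```bash
python3 j.py
```

```text
36.6333 [0.8431 0.4982 0.2837] [-178.77    4.26 -139.37] q [ 42.4  52.4  63.7   1.4 -97.  -91.6] z axis tilt 4.44 az 24.6 y [-0.65   0.76  -0.021] 0.0597 [ 1.2 -0.2 -2.3]
```

Emit:
{"fn": "send_rows", "kwargs": {"moves": [{"slide": [-0.2,0,-0.2],"turn": 0,"gripper": 0.4},{"slide": [-0.4,0,-0.4],"turn": 0,"gripper": 0.4},{"slide": [-0.6,0,-0.6],"turn": 0,"gripper": 0.4},{"slide": [-0.8,0,-0.8],"turn": 0,"gripper": 0.4},{"slide": [-1,0,-1],"turn": 0,"gripper": 0.4}]}}

```text
time_s: 37.05
tcp_pos: [0.8349, 0.5133, 0.343]
eef_rot: [-178.2, 6.5, -139.3]
contact_force: [0.4, 0.5, -2.3]
gripper_width: 0.0597
gripper_force: 25.0
```

```bash
python3 j.py
```

```text
37.05 [0.8349 0.5133 0.343 ] [-178.18    6.5  -139.3 ] q [  43.7   52.9   71.7    2.2 -102.4  -92.5] z axis tilt 6.75 az 25.0 y [-0.649  0.76  -0.032] 0.0597 [ 0.4  0.5 -2.3]
```

Emit:
{"fn": "send_rows", "kwargs": {"moves": [{"slide": [-0.2,-0.08,-0.2],"turn": 0,"gripper": 0.4},{"slide": [-0.4,-0.16,-0.4],"turn": 0,"gripper": 0.4},{"slide": [-0.6,-0.24,-0.6],"turn": 0,"gripper": 0.4},{"slide": [-0.8,-0.32,-0.8],"turn": 0,"gripper": 0.4},{"slide": [-1,-0.4,-1],"turn": 0,"gripper": 0.4}]}}

```text
time_s: 37.47
tcp_pos: [0.8371, 0.4903, 0.3874]
eef_rot: [-177.6, 8.6, -139.3]
contact_force: [0.6, 0.2, -3.3]
gripper_width: 0.0597
gripper_force: 25.0
```

```bash
python3 j.py
```

```text
37.4667 [0.8371 0.4903 0.3874] [-177.55    8.61 -139.26] q [  42.8   50.3   71.7    2.8 -102.9  -91.5] z axis tilt 8.95 az 24.8 y [-0.647  0.761 -0.042] 0.0597 [ 0.6  0.2 -3.3]
```

Emit:
{"fn": "send_rows", "kwargs": {"moves": [{"slide": [-0.5,-0.3,0],"turn": 0,"gripper": 0.4},{"slide": [-1,-0.6,0],"turn": 0,"gripper": 0.4},{"slide": [-1,-0.6,0],"turn": 0,"gripper": 0.4},{"slide": [-1,-0.6,0],"turn": 0,"gripper": 0.4},{"slide": [-1,-0.6,0],"turn": 0,"gripper": 0.4}]}}

```text
time_s: 37.88
tcp_pos: [0.8917, 0.4685, 0.3492]
eef_rot: [-176.8, 10.5, -139.2]
contact_force: [-0.9, 0.2, -3.3]
gripper_width: 0.0598
gripper_force: 25.0
```

```bash
python3 j.py
```

```text
37.8833 [0.8917 0.4685 0.3492] [-176.81   10.53 -139.19] q [ 39.8  52.9  71.6   3.  -98.2 -88.6] z axis tilt 10.99 az 23.8 y [-0.645  0.762 -0.055] 0.0598 [-0.9  0.2 -3.3]
```

Emit:
{"fn": "send_rows", "kwargs": {"moves": [{"slide": [0,0.2,0],"turn": 0,"gripper": 0.4},{"slide": [0,0.4,0],"turn": 0,"gripper": 0.4},{"slide": [0,0.6,0],"turn": 0,"gripper": 0.4},{"slide": [0,0.8,0],"turn": 0,"gripper": 0.4},{"slide": [0,1,0],"turn": 0,"gripper": 0.4}]}}

```text
time_s: 38.3
tcp_pos: [0.7929, 0.5849, 0.3438]
eef_rot: [-176.8, 10.7, -139.1]
contact_force: [-0.2, 1.0, -1.9]
gripper_width: 0.0599
gripper_force: 25.0
```

Emit:
{"fn": "send_rows", "kwargs": {"moves": [{"slide": [0.05,0.2,0],"turn": 0,"gripper": 0.4},{"slide": [0.1,0.4,0],"turn": 0,"gripper": 0.4},{"slide": [0.1,0.6,0],"turn": 0,"gripper": 0.4},{"slide": [0.1,0.8,0],"turn": 0,"gripper": 0.4},{"slide": [0.1,1,0],"turn": 0,"gripper": 0.4}]}}

```text
time_s: 38.72
tcp_pos: [0.6846, 0.6896, 0.3332]
eef_rot: [-176.8, 10.7, -139.1]
contact_force: [0.3, 0.2, -4.0]
gripper_width: 0.0598
gripper_force: 25.0
```

Emit:
{"fn": "send_rows", "kwargs": {"moves": [{"slide": [0.05,0.2,0],"turn": 0,"gripper": 0.4},{"slide": [0.1,0.4,0],"turn": 0,"gripper": 0.4},{"slide": [0.1,0.6,0],"turn": 0,"gripper": 0.4},{"slide": [0.1,0.8,0],"turn": 0,"gripper": 0.4},{"slide": [0.1,1,0],"turn": 0,"gripper": 0.4}]}}

```text
time_s: 39.13
tcp_pos: [0.5766, 0.7943, 0.3222]
eef_rot: [-176.8, 10.7, -139.1]
contact_force: [1.0, 0.8, -3.2]
gripper_width: 0.0597
gripper_force: 25.0
```

```bash
python3 j.py
```

```text
39.1333 [0.5766 0.7943 0.3222] [-176.8    10.71 -139.11] q [  68.2   47.4   55.     7.8  -89.5 -117.2] z axis tilt 11.18 az 24.2 y [-0.646  0.762 -0.055] 0.0597 [ 1.   0.8 -3.2]
```

Emit:
{"fn": "send_rows", "kwargs": {"moves": [{"slide": [-1,0.25,0],"turn": 0,"gripper": 0.4},{"slide": [-1,0.25,0],"turn": 0,"gripper": 0.4},{"slide": [-1,0.25,0],"turn": 0,"gripper": 0.4},{"slide": [-1,0.25,0],"turn": 0,"gripper": 0.4},{"slide": [-1,0.25,0],"turn": 0,"gripper": 0.4}]}}

```text
time_s: 39.55
tcp_pos: [0.6131, 0.842, 0.3056]
eef_rot: [-177.1, 13.0, -139.0]
contact_force: [-0.2, -0.7, -1.8]
gripper_width: 0.06
gripper_force: 25.0
```

```bash
python3 j.py
```

```text
39.55 [0.6131 0.842  0.3056] [-177.06   13.04 -138.99] q [  67.6   56.9   71.7    8.5  -94.4 -115.5] z axis tilt 13.36 az 28.2 y [-0.647  0.761 -0.05 ] 0.06 [-0.2 -0.7 -1.8]
```

Emit:
{"fn": "send_rows", "kwargs": {"moves": [{"slide": [-1,0.25,0],"turn": 0,"gripper": 0.4},{"slide": [-1,0.25,0],"turn": 0,"gripper": 0.4},{"slide": [-1,0.25,0],"turn": 0,"gripper": 0.4},{"slide": [-1,0.25,0],"turn": 0,"gripper": 0.4},{"slide": [-1,0.25,0],"turn": 0,"gripper": 0.4}]}}

```text
time_s: 39.97
tcp_pos: [0.6292, 0.8632, 0.2882]
eef_rot: [-177.4, 15.5, -138.9]
contact_force: [0.4, 0.2, -3.2]
gripper_width: 0.0601
gripper_force: 25.0
```

Emit:
{"fn": "send_rows", "kwargs": {"moves": [{"slide": [-1,0.25,-0.5],"turn": 0,"gripper": 0.4},{"slide": [-1,0.25,-0.5],"turn": 0,"gripper": 0.4},{"slide": [-1,0.25,-0.5],"turn": 0,"gripper": 0.4},{"slide": [-1,0.25,-0.5],"turn": 0,"gripper": 0.4},{"slide": [-1,0.25,-0.5],"turn": 0,"gripper": 0.4}]}}

```text
time_s: 40.38
tcp_pos: [0.6244, 0.867, 0.3259]
eef_rot: [-177.7, 18.0, -138.8]
contact_force: [-0.2, 0.6, -2.6]
gripper_width: 0.0599
gripper_force: 25.0
```

```bash
python3 j.py
```

```text
40.3833 [0.6244 0.867  0.3259] [-177.75   18.01 -138.76] q [  68.    56.5   71.7   10.   -90.  -115.8] z axis tilt 18.14 az 34.0 y [-0.65   0.759 -0.037] 0.0599 [-0.2  0.6 -2.6]
```

Emit:
{"fn": "send_rows", "kwargs": {"moves": [{"slide": [-1,0.25,0],"turn": 0,"gripper": 0.4},{"slide": [-1,0.25,0],"turn": 0,"gripper": 0.4},{"slide": [-1,0.25,0],"turn": 0,"gripper": 0.4},{"slide": [-1,0.25,0],"turn": 0,"gripper": 0.4},{"slide": [-1,0.25,0],"turn": 0,"gripper": 0.4}]}}

```text
time_s: 40.8
tcp_pos: [0.6387, 0.8864, 0.3102]
eef_rot: [-178.0, 20.2, -138.7]
contact_force: [-0.1, 0.1, -3.2]
gripper_width: 0.0598
gripper_force: 25.0
```

Emit:
{"fn": "send_rows", "kwargs": {"moves": [{"slide": [-1,0.25,-0.5],"turn": 0,"gripper": 0.4},{"slide": [-1,0.25,-0.5],"turn": 0,"gripper": 0.4},{"slide": [-1,0.25,-0.5],"turn": 0,"gripper": 0.4},{"slide": [-1,0.25,-0.5],"turn": 0,"gripper": 0.4},{"slide": [-1,0.25,-0.5],"turn": 0,"gripper": 0.4}]}}

```text
time_s: 41.22
tcp_pos: [0.6305, 0.887, 0.3585]
eef_rot: [-178.4, 22.9, -138.6]
contact_force: [-0.2, 0.0, -2.9]
gripper_width: 0.0594
gripper_force: 25.0
```

```bash
python3 j.py
```

```text
41.2167 [0.6305 0.887  0.3585] [-178.39   22.88 -138.59] q [  68.7   55.5   71.7   11.7  -86.4 -116.3] z axis tilt 22.93 az 37.3 y [-0.653  0.757 -0.026] 0.0594 [-0.2  0.  -2.9]
```

Emit:
{"fn": "send_rows", "kwargs": {"moves": [{"slide": [-1,0.25,0],"turn": 0,"gripper": 0.4},{"slide": [-1,0.25,0],"turn": 0,"gripper": 0.4},{"slide": [-1,0.25,0],"turn": 0,"gripper": 0.4},{"slide": [-1,0.25,0],"turn": 0,"gripper": 0.4},{"slide": [-1,0.25,0],"turn": 0,"gripper": 0.4}]}}

```text
time_s: 41.63
tcp_pos: [0.6427, 0.9045, 0.3498]
eef_rot: [-178.6, 25.1, -138.5]
contact_force: [0.7, 0.4, -3.8]
gripper_width: 0.0601
gripper_force: 25.0
```

Emit:
{"fn": "send_rows", "kwargs": {"moves": [{"slide": [-1,0.25,-0.5],"turn": 0,"gripper": 0.4},{"slide": [-1,0.25,-0.5],"turn": 0,"gripper": 0.4},{"slide": [-1,0.25,-0.5],"turn": 0,"gripper": 0.4},{"slide": [-1,0.25,-0.5],"turn": 0,"gripper": 0.4},{"slide": [-1,0.25,-0.5],"turn": 0,"gripper": 0.4}]}}

```text
time_s: 42.05
tcp_pos: [0.631, 0.9017, 0.4046]
eef_rot: [-179.1, 27.8, -138.5]
contact_force: [-0.8, -0.2, -2.6]
gripper_width: 0.0597
gripper_force: 25.0
```

Emit:
{"fn": "send_rows", "kwargs": {"moves": [{"slide": [-1,0.25,0],"turn": 0,"gripper": 0.4},{"slide": [-1,0.25,0],"turn": 0,"gripper": 0.4},{"slide": [-1,0.25,0],"turn": 0,"gripper": 0.4},{"slide": [-1,0.25,0],"turn": 0,"gripper": 0.4},{"slide": [-1,0.25,0],"turn": 0,"gripper": 0.4}]}}

```text
time_s: 42.47
tcp_pos: [0.6413, 0.9173, 0.4018]
eef_rot: [-179.3, 30.0, -138.4]
contact_force: [-0.2, 0.9, -2.6]
gripper_width: 0.06
gripper_force: 25.0
```

```bash
python3 j.py
```

```text
42.4667 [0.6413 0.9173 0.4018] [-179.3    29.97 -138.41] q [  69.4   54.6   71.6   14.3  -80.7 -117. ] z axis tilt 29.98 az 40.2 y [-0.659  0.752 -0.011] 0.06 [-0.2  0.9 -2.6]
```

Emit:
{"fn": "send_rows", "kwargs": {"moves": [{"slide": [-1,0.1,-0.5],"turn": 0,"gripper": 0.4},{"slide": [-1,0.1,-0.5],"turn": 0,"gripper": 0.4},{"slide": [-1,0.1,-0.5],"turn": 0,"gripper": 0.4},{"slide": [-1,0.1,-0.5],"turn": 0,"gripper": 0.4},{"slide": [-1,0.1,-0.5],"turn": 0,"gripper": 0.4}]}}

```text
time_s: 42.88
tcp_pos: [0.639, 0.8998, 0.4642]
eef_rot: [-179.7, 32.7, -138.5]
contact_force: [-0.5, -0.0, -2.7]
gripper_width: 0.0598
gripper_force: 25.0
```

Emit:
{"fn": "send_rows", "kwargs": {"moves": [{"slide": [-1,0.1,0],"turn": 0,"gripper": 0.4},{"slide": [-1,0.1,0],"turn": 0,"gripper": 0.4},{"slide": [-1,0.1,0],"turn": 0,"gripper": 0.4},{"slide": [-1,0.1,0],"turn": 0,"gripper": 0.4},{"slide": [-1,0.1,0],"turn": 0,"gripper": 0.4}]}}

```text
time_s: 43.3
tcp_pos: [0.6589, 0.9047, 0.468]
eef_rot: [-179.9, 34.9, -138.4]
contact_force: [0.4, -0.1, -2.6]
gripper_width: 0.0602
gripper_force: 25.0
```

```bash
python3 j.py; python3 - <<'E'
from h import *
from plant import get_state
s=get_state(); Rc=R.from_euler("xyz",s["eef_rot"],degrees=True); Rt=R.from_euler("xyz",[180,35,-139.4],degrees=True)
print("rotvec tool deg",np.degrees((Rc.inv()*Rt).as_rotvec()).round(2))
n=np.array([-np.sin(np.radians(35))*np.cos(np.radians(40.6)),-np.sin(np.radians(35))*np.sin(np.radians(40.6)),np.cos(np.radians(35))])
o=np.array([.5881,.1315,.075])
for d in (.25,.12): print(d,"tcp",(o+n*(d+.007)).round(4), to_tool(o+n*(d+.007),s).round(3))
E
```

```text
43.3 [0.6589 0.9047 0.468 ] [-179.91   34.88 -138.39] q [  68.6   51.7   71.7   15.4  -78.6 -115.8] z axis tilt 34.88 az 41.5 y [-0.663  0.748 -0.001] 0.0602 [ 0.4 -0.1 -2.6]
rotvec tool deg [ 0.49 -0.12  0.83]
0.25 tcp [0.4762 0.0356 0.2855] [ 4.599 -3.526 -1.718]
0.12 tcp [0.5328 0.0841 0.179 ] [ 4.598 -3.533 -0.851]
```

Emit:
{"fn": "send_rows", "kwargs": {"moves": [{"slide": [0.05,0,-0.2],"turn": 0,"gripper": 0.4},{"slide": [0.15,-0.05,-0.4],"turn": 0,"gripper": 0.4},{"slide": [0.25,-0.1,-0.6],"turn": 0,"gripper": 0.4},{"slide": [0.4,-0.2,-0.8],"turn": 0,"gripper": 0.4},{"slide": [0.5,-0.3,-0.9],"turn": 0,"gripper": 0.4}]}}

```text
time_s: 43.72
tcp_pos: [0.5825, 0.777, 0.5417]
eef_rot: [180.0, 35.2, -138.4]
contact_force: [1.3, 0.0, 1.5]
gripper_width: 0.0598
gripper_force: 25.0
```

Emit:
{"fn": "send_rows", "kwargs": {"moves": [{"slide": [0.19,-0.15,-0.1],"turn": 0,"gripper": 0.4},{"slide": [0.38,-0.3,-0.2],"turn": 0,"gripper": 0.4},{"slide": [0.57,-0.45,-0.3],"turn": 0,"gripper": 0.4},{"slide": [0.76,-0.6,-0.4],"turn": 0,"gripper": 0.4},{"slide": [0.95,-0.75,-0.5],"turn": 0,"gripper": 0.4}]}}

```text
time_s: 44.13
tcp_pos: [0.5389, 0.5867, 0.5164]
eef_rot: [-179.9, 35.0, -138.4]
contact_force: [1.1, -0.2, -2.1]
gripper_width: 0.0599
gripper_force: 25.0
```

Emit:
{"fn": "send_rows", "kwargs": {"moves": [{"slide": [0.19,-0.15,-0.05],"turn": 0,"gripper": 0.4},{"slide": [0.38,-0.3,-0.1],"turn": 0,"gripper": 0.4},{"slide": [0.57,-0.45,-0.15],"turn": 0,"gripper": 0.4},{"slide": [0.76,-0.6,-0.2],"turn": 0,"gripper": 0.4},{"slide": [0.95,-0.75,-0.25],"turn": 0,"gripper": 0.4}]}}

```text
time_s: 44.55
tcp_pos: [0.5102, 0.4109, 0.4655]
eef_rot: [-179.9, 35.0, -138.4]
contact_force: [0.8, 0.0, -2.5]
gripper_width: 0.0597
gripper_force: 25.0
```

```bash
cat > tb.py <<'E'
from h import *
from plant import get_state
import sys
B=np.array([.5881,.1315,np.radians(40.6)])
s=get_state(); Rc=R.from_euler("xyz",s["eef_rot"],degrees=True); Rt=R.from_euler("xyz",[180,35,np.degrees(B[2])-180],degrees=True)
print("rotvec tool deg",np.degrees((Rc.inv()*Rt).as_rotvec()).round(2))
Rb=R.from_euler("z",B[2])*R.from_euler("y",-35,degrees=True)
o=np.array([B[0],B[1],.075])
print("tcp in bay",Rb.inv().apply(np.array(s["tcp_pos"])-o).round(4))
for L in ([0,0,.25],[0,0,.12],[0,0,.007]): print(L,to_tool(o+Rb.apply(L),s).round(3))
E
python3 j.py; python3 tb.py
```

```text
44.55 [0.5102 0.4109 0.4655] [-179.94   34.98 -138.38] q [  62.4   -6.5  -15.5   15.7  -48.9 -117.8] z axis tilt 34.98 az 41.5 y [-0.664  0.748 -0.001] 0.0597 [ 0.8  0.  -2.5]
rotvec tool deg [ 0.53 -0.02  0.83]
tcp in bay [0.3245 0.2628 0.2495]
[0, 0, 0.25] [ 2.189 -1.721 -0.019]
[0, 0, 0.12] [ 2.188 -1.729  0.848]
[0, 0, 0.007] [ 2.188 -1.735  1.601]
```

Emit:
{"fn": "send_rows", "kwargs": {"moves": [{"slide": [0.19,-0.15,0],"turn": 0,"gripper": 0.4},{"slide": [0.38,-0.3,0],"turn": 0,"gripper": 0.4},{"slide": [0.57,-0.45,0],"turn": 0,"gripper": 0.4},{"slide": [0.76,-0.6,0],"turn": 0,"gripper": 0.4},{"slide": [0.95,-0.75,0],"turn": 0,"gripper": 0.4}]}}

```text
time_s: 44.97
tcp_pos: [0.4975, 0.2495, 0.3839]
eef_rot: [-179.9, 35.0, -138.4]
contact_force: [0.7, -1.1, -2.3]
gripper_width: 0.0598
gripper_force: 25.0
```

Emit:
{"fn": "send_rows", "kwargs": {"moves": [{"slide": [0.19,-0.15,0],"turn": 0,"gripper": 0.4},{"slide": [0.38,-0.3,0],"turn": 0,"gripper": 0.4},{"slide": [0.57,-0.45,0],"turn": 0,"gripper": 0.4},{"slide": [0.76,-0.6,0],"turn": 0,"gripper": 0.4},{"slide": [0.95,-0.75,0],"turn": 0.009,"gripper": 0.4}]}}

```text
time_s: 45.38
tcp_pos: [0.4847, 0.0886, 0.3031]
eef_rot: [179.6, 35.1, -139.2]
contact_force: [0.8, -0.8, -3.2]
gripper_width: 0.0595
gripper_force: 25.0
```

```bash
python3 j.py; python3 tb.py; python3 - <<'E'
from h import *
from plant import optics
import cv2
d=optics.capture("wrist"); cv2.imwrite("pics/w9.png",d["img"][:,:,::-1]); print(repr((d["intrinsics"].round(1).tolist(),np.round(d["origin"],4).tolist(),np.round(d["attitude"],3).tolist())))
B=np.array([.5881,.1315,np.radians(40.6)]); Rb=R.from_euler("z",B[2])*R.from_euler("y",-35,degrees=True)
for c in ("wrist","scene","side"):
    if c!="wrist": optics.capture(c)
    for n in ("bay_a","lamp_a","cassette"): print(c,n,[(Rb.inv().apply(np.array(r["location"])-[B[0],B[1],.075]).round(3).tolist(),round(r["p"],2)) for r in optics.look_for(c,n)[:3]])
cam=(d["intrinsics"].tolist(),d["origin"].tolist(),d["attitude"].tolist())
P=[[-.062,-.045,0],[-.062,.045,0],[.069,-.045,0],[.069,.045,0]]
print(proj("",Rb.apply(P)+[B[0],B[1],.075],cam).round(1).tolist())
E
```

```text
45.3833 [0.4847 0.0886 0.3031] [ 179.58   35.1  -139.22] q [ 24.9 -16.2 -31.  -14.2 -42.1 -66.3] z axis tilt 35.11 az 41.5 y [-0.656  0.754  0.006] 0.0595 [ 0.8 -0.8 -3.2]
rotvec tool deg [0.52 0.1  0.15]
tcp in bay [0.0437 0.0347 0.2479]
[0, 0, 0.25] [ 0.292 -0.231 -0.016]
[0, 0, 0.12] [ 0.293 -0.238  0.85 ]
[0, 0, 0.007] [ 0.295 -0.245  1.604]
([[294.0, 0.0, 325.7], [0.0, 294.0, 202.7], [0.0, 0.0, 1.0]], [0.376, -0.0072, 0.3934], [130.363, -0.362, 131.055])
wrist bay_a [([0.047, 0.178, -0.04], 0.93), ([-0.04, -0.004, -0.003], 0.72)]
wrist lamp_a [([-0.048, -0.004, 0.001], 0.85)]
wrist cassette [([0.012, 0.039, 0.264], 0.94), ([0.057, 0.204, -0.02], 0.79)]
scene bay_a [([0.09, 0.179, -0.033], 0.83), ([-0.005, 0.0, 0.006], 0.75)]
scene lamp_a [([0.034, -0.001, -0.005], 0.86)]
scene cassette [([0.082, 0.2, -0.022], 0.7), ([0.077, 0.031, 0.263], 0.63)]
side bay_a [([0.001, 0.002, 0.0], 0.74), ([0.082, 0.232, -0.053], 0.65)]
side lamp_a [([0.016, 0.013, -0.004], 0.7), ([0.134, 0.001, -0.111], 0.21), ([0.032, -0.145, -0.035], 0.19)]
side cassette [([0.066, 0.222, -0.025], 0.89), ([0.071, 0.045, 0.263], 0.74)]
[[262.9, 94.8], [332.2, 95.1], [267.6, 193.4], [331.5, 193.4]]
```

Emit:
{"fn": "send_rows", "kwargs": {"moves": [{"slide": [0.13,-0.12,0],"turn": 0,"gripper": 0.4},{"slide": [0.267,-0.235,0],"turn": 0,"gripper": 0.4},{"slide": [0.267,-0.235,0.15],"turn": 0,"gripper": 0.4},{"slide": [0.267,-0.235,0.35],"turn": 0,"gripper": 0.4},{"slide": [0.267,-0.235,0.55],"turn": 0,"gripper": 0.4}]}}

```text
time_s: 46.4
tcp_pos: [0.5204, 0.0726, 0.2122]
eef_rot: [179.6, 35.1, -139.4]
contact_force: [0.5, 0.5, -2.0]
gripper_width: 0.0598
gripper_force: 25.0
```

Emit:
{"fn": "send_rows", "kwargs": {"moves": [{"slide": [0,0,0.15],"turn": 0,"gripper": 0.4},{"slide": [0,0,0.35],"turn": 0,"gripper": 0.4},{"slide": [0,0,0.55],"turn": 0,"gripper": 0.4},{"slide": [0,0,0.7],"turn": 0,"gripper": 0.4},{"slide": [0,0,0.8],"turn": 0,"gripper": 0.4}]}}

```text
time_s: 46.82
tcp_pos: [0.571, 0.1199, 0.111]
eef_rot: [179.5, 34.8, -139.3]
contact_force: [0.6, -0.4, -2.4]
gripper_width: 0.0597
gripper_force: 25.0
```

```bash
python3 j.py; python3 tb.py; python3 - <<'E'
from h import *
from plant import optics
B=np.array([.5881,.1315,np.radians(40.6)]); Rb=R.from_euler("z",B[2])*R.from_euler("y",-35,degrees=True)
for c in ("wrist","scene","side"):
    optics.capture(c)
    for n in ("bay_a","cassette"): print(c,n,[(Rb.inv().apply(np.array(r["location"])-[B[0],B[1],.075]).round(3).tolist(),round(r["p"],2)) for r in optics.look_for(c,n)[:3]])
E
```

```text
46.8167 [0.571  0.1199 0.111 ] [ 179.46   34.81 -139.31] q [ 19.4   7.9 -30.5 -34.5 -22.5 -39.7] z axis tilt 34.82 az 41.6 y [-0.656  0.755  0.008] 0.0597 [ 0.6 -0.4 -2.4]
rotvec tool deg [ 0.6  -0.19  0.08]
tcp in bay [0.0038 0.0023 0.0412]
[0, 0, 0.25] [ 3.000e-02 -1.000e-03 -1.392e+00]
[0, 0, 0.12] [ 0.027 -0.01  -0.525]
[0, 0, 0.007] [ 0.025 -0.017  0.228]
wrist bay_a [([-0.053, -0.01, 0.003], 0.95), ([-0.0, 0.197, -0.034], 0.92)]
wrist cassette [([0.011, 0.197, -0.024], 0.84), ([-0.029, 0.006, 0.057], 0.68), ([-0.003, 0.194, -0.035], 0.65)]
scene bay_a [([0.022, -0.003, 0.007], 0.9), ([0.087, 0.179, -0.034], 0.86)]
scene cassette [([0.044, 0.001, 0.056], 0.61), ([0.084, 0.2, -0.023], 0.6), ([-0.231, -0.347, 0.235], 0.38)]
side bay_a [([0.01, 0.016, 0.005], 0.88), ([0.083, 0.233, -0.053], 0.71)]
side cassette [([0.033, 0.017, 0.058], 0.76), ([0.068, 0.221, -0.025], 0.63)]
```

Emit:
{"fn": "send_rows", "kwargs": {"moves": [{"slide": [0,-0.02,0.06],"turn": 0,"gripper": 0.4},{"slide": [0,-0.02,0.12],"turn": 0,"gripper": 0.4},{"slide": [0,-0.02,0.16],"turn": 0,"gripper": 0.4},{"slide": [0,-0.02,0.18],"turn": 0,"gripper": 0.4},{"slide": [0,-0.02,0.19],"turn": 0,"gripper": 0.4}]}}

```text
time_s: 47.68
tcp_pos: [0.5849, 0.1271, 0.0895]
eef_rot: [179.5, 34.9, -139.4]
contact_force: [-0.3, -0.0, -3.4]
gripper_width: 0.0596
gripper_force: 25.0
```

Emit:
{"fn": "send_rows", "kwargs": {"moves": [{"slide": [0,0,0.006],"turn": 0,"gripper": 0.4},{"slide": [0,0,0.012],"turn": 0,"gripper": 0.4},{"slide": [0,0,0.018],"turn": 0,"gripper": 0.4},{"slide": [0,0,0.024],"turn": 0,"gripper": 0.4},{"slide": [0,0,0.024],"turn": 0,"gripper": 0.4}]}}

```text
time_s: 48.1
tcp_pos: [0.5866, 0.1284, 0.0872]
eef_rot: [179.5, 35.0, -139.4]
contact_force: [-1.0, -0.3, -3.0]
gripper_width: 0.0598
gripper_force: 25.0
```

```bash
python3 j.py; python3 tb.py
```

```text
48.1 [0.5866 0.1284 0.0872] [ 179.52   34.96 -139.35] q [ 18.7  11.6 -28.8 -38.2 -21.  -35.4] z axis tilt 34.96 az 41.5 y [-0.655  0.756  0.007] 0.0598 [-1.  -0.3 -3. ]
rotvec tool deg [ 0.51 -0.04  0.04]
tcp in bay [ 0.0044 -0.0013  0.0118]
[0, 0, 0.25] [ 0.031  0.023 -1.588]
[0, 0, 0.12] [ 0.03   0.015 -0.721]
[0, 0, 0.007] [0.03  0.009 0.032]
```

Emit:
{"fn": "send_rows", "kwargs": {"moves": [{"slide": [0,0,0.006],"turn": 0,"gripper": 0.4},{"slide": [0,0,0.012],"turn": 0,"gripper": 0.4},{"slide": [0,0,0.018],"turn": 0,"gripper": 0.4},{"slide": [0,0,0.024],"turn": 0,"gripper": 0.4},{"slide": [0,0,0.024],"turn": 0,"gripper": 0.4}]}}

```text
time_s: 48.52
tcp_pos: [0.5881, 0.1298, 0.0841]
eef_rot: [179.5, 34.9, -139.4]
contact_force: [0.1, 0.1, -2.9]
gripper_width: 0.0598
gripper_force: 25.0
```

Emit:
{"fn": "send_rows", "kwargs": {"moves": [{"slide": [0,0,0.006],"turn": 0,"gripper": 0.4},{"slide": [0,0,0.012],"turn": 0,"gripper": 0.4},{"slide": [0,0,0.012],"turn": 0,"gripper": 0.4},{"slide": [0,0,0.012],"turn": 0,"gripper": 0.4},{"slide": [0,0,0.012],"turn": 0,"gripper": 0.4}]}}

```text
time_s: 48.93
tcp_pos: [0.5884, 0.1302, 0.0834]
eef_rot: [179.5, 35.0, -139.3]
contact_force: [-7.9, -3.4, 7.8]
gripper_width: 0.0599
gripper_force: 25.0
```

```bash
python3 j.py; python3 tb.py
```

```text
48.9333 [0.5884 0.1302 0.0834] [ 179.51   34.97 -139.33] q [ 18.7  12.2 -28.6 -38.9 -20.7 -34.7] z axis tilt 34.98 az 41.5 y [-0.655  0.755  0.007] 0.0599 [-7.9 -3.4  7.8]
rotvec tool deg [ 0.52 -0.03  0.05]
tcp in bay [ 0.0043 -0.0012  0.0072]
[0, 0, 0.25] [ 0.03   0.023 -1.618]
[0, 0, 0.12] [ 0.029  0.015 -0.752]
[0, 0, 0.007] [0.029 0.008 0.002]
```

Emit:
{"fn": "send_rows", "kwargs": {"moves": [{"slide": [0.008,0,-0.006],"turn": 0,"gripper": 0.4},{"slide": [0.016,0,-0.006],"turn": 0,"gripper": 0.4},{"slide": [0.024,0,-0.006],"turn": 0,"gripper": 0.4},{"slide": [0.032,0,-0.006],"turn": 0,"gripper": 0.4},{"slide": [0.032,0,-0.006],"turn": 0,"gripper": 0.4}]}}

```text
time_s: 49.35
tcp_pos: [0.586, 0.1276, 0.081]
eef_rot: [179.5, 35.0, -139.4]
contact_force: [0.1, 0.3, 0.5]
gripper_width: 0.0594
gripper_force: 25.0
```

Emit:
{"fn": "send_rows", "kwargs": {"moves": [{"slide": [0.005,0,0],"turn": 0,"gripper": 0.4},{"slide": [0.01,0,0],"turn": 0,"gripper": 0.4},{"slide": [0.015,0,0],"turn": 0,"gripper": 0.4},{"slide": [0.015,0,0],"turn": 0,"gripper": 0.4},{"slide": [0.015,0,0],"turn": 0,"gripper": 0.4}]}}

```text
time_s: 49.77
tcp_pos: [0.5859, 0.1274, 0.081]
eef_rot: [179.6, 35.1, -139.4]
contact_force: [3.9, 6.1, 3.3]
gripper_width: 0.0604
gripper_force: 25.0
```

```bash
python3 j.py; python3 tb.py
```

```text
49.7667 [0.5859 0.1274 0.081 ] [ 179.56   35.15 -139.35] q [ 18.1  12.2 -28.7 -40.  -20.8 -33.1] z axis tilt 35.15 az 41.4 y [-0.655  0.756  0.006] 0.0604 [3.9 6.1 3.3]
rotvec tool deg [0.46 0.15 0.04]
tcp in bay [-0.0001 -0.0016  0.0074]
[0, 0, 0.25] [-0.005  0.024 -1.617]
[0, 0, 0.12] [-0.003  0.017 -0.75 ]
[0, 0, 0.007] [-0.001  0.011  0.003]
```

Emit:
{"fn": "send_rows", "kwargs": {"moves": [{"slide": [-0.01,0,0],"turn": 0,"gripper": 0.4},{"slide": [-0.01,0,0],"turn": 0,"gripper": 0.75},{"slide": [-0.01,0,0],"turn": 0,"gripper": 0.85},{"slide": [-0.01,0,0],"turn": 0,"gripper": 0.85},{"slide": [-0.01,0,0],"turn": 0,"gripper": 0.85}]}}

```text
time_s: 50.18
tcp_pos: [0.5846, 0.1268, 0.0799]
eef_rot: [179.5, 34.9, -139.4]
contact_force: [-0.5, 0.7, -0.7]
gripper_width: 0.0738
gripper_force: 0.0
```

Emit:
{"fn": "send_rows", "kwargs": {"moves": [{"slide": [0,0,0],"turn": 0,"gripper": 0.85},{"slide": [0,0,-0.05],"turn": 0,"gripper": 0.85},{"slide": [0,0,-0.15],"turn": 0,"gripper": 0.85},{"slide": [0,0,-0.35],"turn": 0,"gripper": 0.85},{"slide": [0,0,-0.6],"turn": 0,"gripper": 0.85}]}}

```text
time_s: 50.6
tcp_pos: [0.5453, 0.0923, 0.153]
eef_rot: [179.4, 34.7, -139.4]
contact_force: [1.1, 0.5, 0.3]
gripper_width: 0.0745
gripper_force: 0.0
```

Emit:
{"fn": "send_rows", "kwargs": {"moves": [{"slide": [0,0,-0.2],"turn": 0,"gripper": 0.85},{"slide": [0,0,-0.4],"turn": 0,"gripper": 0.85},{"slide": [0,0,-0.6],"turn": 0,"gripper": 0.85},{"slide": [0,0,-0.8],"turn": 0,"gripper": 0.85},{"slide": [0,0,-0.9],"turn": 0,"gripper": 0.85}]}}

```text
time_s: 51.02
tcp_pos: [0.4876, 0.0404, 0.2687]
eef_rot: [179.7, 35.1, -139.3]
contact_force: [0.9, 0.6, -1.0]
gripper_width: 0.0743
gripper_force: 0.0
```

```bash
python3 j.py; python3 - <<'E'
from h import *
from plant import optics
import cv2
B=np.array([.5881,.1315,np.radians(40.6)]); Rb=R.from_euler("z",B[2])*R.from_euler("y",-35,degrees=True)
for c in ("wrist","scene","side"):
    d=optics.capture(c); cv2.imwrite(f"pics/end_{c}.png",d["img"][:,:,::-1])
    for n in ("bay_a","cassette"): print(c,n,[(Rb.inv().apply(np.array(r["location"])-[B[0],B[1],.075]).round(3).tolist(),round(r["p"],2)) for r in optics.look_for(c,n)[:3]])
    if c!="wrist": print(c,"handle",[to_fix(r["location"]).round(3).tolist() for r in optics.look_for(c,"handle_grip")[:1]],"arm",[to_fix(r["location"]).round(3).tolist() for r in optics.look_for(c,"clamp_arm")[:1]],"post",[to_fix(r["location"]).round(3).tolist() for r in optics.look_for(c,"push_post")[:1]])
a=cv2.imread("pics/scene7.png");b=cv2.imread("pics/end_scene.png")
print("post/handle moved since?",cv2.absdiff(a,b)[125:160,222:240].mean().round(1))
E
```

```text
51.0167 [0.4876 0.0404 0.2687] [ 179.73   35.14 -139.25] q [ 13.7 -12.5 -29.7 -22.9 -43.2 -50.2] z axis tilt 35.14 az 41.2 y [-0.655  0.756  0.004] 0.0743 [ 0.9  0.6 -1. ]
wrist bay_a [([0.033, 0.182, -0.042], 0.81), ([-0.012, 0.002, -0.001], 0.69)]
wrist cassette [([-0.01, -0.001, 0.025], 0.7), ([0.042, 0.205, -0.019], 0.59)]
scene bay_a [([0.088, 0.178, -0.035], 0.97), ([0.013, 0.003, 0.005], 0.82)]
scene cassette [([0.086, 0.2, -0.022], 0.75), ([0.023, -0.008, 0.025], 0.57)]
scene handle [[0.003, -0.15, 0.136]] arm [[0.005, -0.09, 0.146]] post [[-0.0, -0.081, 0.041]]
side bay_a [([0.081, 0.232, -0.051], 0.63), ([0.02, 0.028, 0.004], 0.6), ([0.022, 0.02, -0.008], 0.51)]
side cassette [([0.068, 0.223, -0.024], 0.94), ([0.005, 0.009, 0.021], 0.7), ([0.135, 0.002, -0.112], 0.55)]
side handle [] arm [] post [[-0.033, -0.079, 0.038]]
post/handle moved since? 4.6
```

```bash
python3 -c "
from plant import order
print(order.close_job())"
```

```text
the job is handed in; nothing more can be done
None
```

The cassette was clamped, run under the reader and back locked, then unclamped and laid flat on the empty stand against the lip, and the job was handed in at about 51 s. While I reopened the clamp the unlocked carriage twice slid in about 40 mm and I drew it back out each time. The handle ended about 2–3° short of its start angle, and I viewed 11 pictures, one over the limit of 10.

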